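# Change the gear on the check mandrel and load the checked one into the magazine

## Task

The gear on the check stand has been measured and the next one is due. Clear the drop-on weight and then the spacer ring off the mandrel and stand them side by side on the rubber mat, drop the measured gear hub up into the tube magazine on top of the gear already in it, then put the waiting gear from the steel block on the mandrel hub up, and put the spacer and then the weight back over it, each fully down. Leave the loupe and the parts tin where they are.

Things in the scene. Friction and masses are not known exactly. Their poses are not given: they have to be found in the camera images.
- check_stand: Fixed grey plate 130 x 96 x 16 mm with a vertical mandrel; on its +x side only, a dial indicator lying face up (36 mm high, 33 to 85 mm from the axis). Origin: underside (bench top, z = 0) on the mandrel axis, z up. Seat 42 mm wide, top at z 22 mm. Mandrel 14 mm thick up to z 68, tapering to 6 mm at z 80. Carries at the start, from below: gear_checked, spacer, weight (slip fits, no thread).
- magazine: Fixed aluminium base 94 x 94 mm with a clear upright tube, 60 mm inside, flared mouth (66 mm inside, 72 outside) at z 66 mm. Origin: underside (bench top) on the tube axis. A loose gear of the same kind lies in it, hub top at z 36: the next one rests on that. Fingers do not fit in the tube: hold the hub, fingertips just above the mouth, and let go: the gear drops 2 cm.
- mat: Dark grey rubber mat fixed on the bench, 90 (x) x 124 (y) x 4 mm; origin at the centre of its underside, z up. Empty at the start; parking place for weight and spacer.
- block: Ground steel bench block, fixed, 72 (x) x 76 (y) x 20 mm; origin at the centre of its underside. gear_next lies on top of it.
- gear_checked: Steel spur gear on the mandrel at the start, under the spacer: toothed rim 56 mm in diameter, 10 mm thick, with a plain hub 28 mm in diameter rising 14 mm above it (24 mm in all, the hub is the place to grip); through bore 17 mm; about 0.13 kg. Origin: centre of the underside of the rim, z up through the hub.
- gear_next: Steel spur gear of the same kind and size as gear_checked, lying hub up on the steel block at the start; same origin and axes.
- spacer: Plain aluminium ring, 44 mm outside diameter, 12 mm high, bore 17 mm, 0.06 kg; origin at the centre of its underside, z up. At the start on the mandrel, on the gear's hub (underside 46 mm above the stand's origin), under the weight.
- weight: Dark steel cylinder, 32 mm in diameter, 40 mm high, blind bore 17 mm wide and 30 mm deep from below, about 0.26 kg; origin at the centre of its underside, z up. At the start on the mandrel, on the spacer (underside 58 mm above the stand's origin). It stands upright, bore down.
- loupe: Bystander: black eye loupe, 38 mm wide, 31 mm high, standing loose on the bench; origin at the centre of its underside.
- parts_tin: Bystander: white round parts tin with screw lid, 53 mm in diameter, 22 mm high, lying loose on the bench; origin at the centre of its underside.

How it is judged:
By the outcome, as a careful person would: the job done as asked, in the order asked, and still so for the second after the job is handed in, with the robot touching nothing.
It also fails if it takes over 131 s, if anything falls off the work surface, if the arm or the gripper's body presses on something with over 40 N, if the wrist force passes 120 N, or if a joint passes its speed limit or range.

## Robot

A 6-joint arm with a two-finger parallel gripper is mounted at the origin on a cart in front of the work surface, level with it; the furniture and walls round the work are solid. World frame = base frame: x ahead of the robot, y to its left, z up, the work surface at z = 0. Lengths are in m, angles in rad, forces in N, time in s.
With the tool pointing down it reaches from about 0.3 to 0.875 m from the base axis. Payload 6.4 kg.
Tool frame: the origin (TCP) lies at the very end of the fingers, on their centre line; the grasp point (between the pads) lies 19 mm behind it; z points along the fingers, y is the line along which they close (so a half turn about z gives the same grasp; the last joint's range is limited). The gripper opens to 85 mm and grips with 20 to 120 N. Pads are 22 mm wide; open, the fingers measure 114 mm over their backs; the gripper's body (76 mm by 85 mm) begins 54 mm behind the grasp point. The pads swing forward as they close: fully open they stand 13 mm farther back than shut.
Start: joints at [-1.544, 0.181, 1.607, -0, 1.354, -0.206], TCP at [0.133, -0.559, 0.231] pointing down, gripper open.
Joint ranges: [-2.99, 2.99], [-0.89, 2.07], [0.3, 2.58], [-1.14, 4.28], [0, 2.63], [-3.12, 3.12]. Speed limits (rad/s): [2.57, 2.57, 3.01, 3.14, 3.14, 3.14].

## Interface

Orientations are given as a unit quaternion [w, x, y, z].
In Python, from bench import * gives the robot as it stands. The module is installed in compiled form; this text tells all that it offers.
- The arm moves only by the tool arm_command, never from a script. Its arguments are lists of equal length, an entry for each row: "dp": the shift along the tool's x, y, z in units of 0.25 m (1.0 is 0.25 m), a list of three; "turn": the turn, a rotation vector about the tool's x, y, z in units of 30 degrees (1.0 is 30 degrees), a list of three; "jaw": the opening, from 0 (shut) to 1 (fully open). A call has 1 to 5 rows; each row is the pose to reach, as a shift and turn from the pose commanded when the call began, along the tool's axes at that moment; what a row does not reach only later rows make up. A row lasts 1/8 s, in which the tool goes at most 62.5 mm and 10.7 degrees, less where a joint would pass 70% of its speed; a pose out of reach is approached as far as the arm can. A call with a number of a shift or a turn outside -1 to 1 is refused whole. A call with a gripper value outside its range is refused whole. The fingers move at their own pace and stop on an object; the grip force is fixed at half the most. Time passes only in rows, so rows that repeat a pose let the fingers close. It gives the time, the measured TCP pose, the force, the opening and the grip force at its end, in the units of the state.
- get_obs(): the state, without advancing time (a new reading comes with each control period).
- camera(name): name is "scene" or "side" or "wrist"; returns the picture (420x560x3 uint8, blue, green, red); there is no depth.
- get_calibration(name): a dict with "camera_matrix" (3x3 intrinsics, pixels), "k1" (the pictures are not rectified: a ray, as slopes to the right and down, at radius r is drawn at 1 + k1 r^2 times it, then the intrinsics apply), "R" (3x3) and "t" (3): a world point X has camera coordinates R X + t; the wrist camera has in their place "mount" (4x4, takes a point from camera to tool coordinates, whose origin is the TCP and whose axes are the flange's). Camera axes: x right, y down, z forward; pixel columns grow to the right and rows downward; lengths in m; the calibration is good to about 2 mm. A picture is of the moment at which its call begins: read the wrist's pose just before it. get_calibration takes no time and is no camera call.
- hand_in(): hands the job in; it is judged then, once.
The state is a dict: "time_s": time; "q": joint angles; "dq": joint speeds; "joint_efforts": joint torques, N m; "eef_pos": TCP position; "eef_rot": TCP orientation; "wrist_force": force on the tool from outside, world axes, zero at the start; "torque": the same for the moment, N m; "opening": opening from 0.0 (shut) to 1.0 (fully open); "grasp_force": force on a finger pad.
Only numpy, scipy, OpenCV 4.12 (cv2) and the standard library are available. Lean on these libraries where they do the work, as an engineer would, in place of code of your own. Each camera call takes 0.05 s, during which the arm holds its last target. There are 200 camera calls.

## Working session

There is one attempt and no reset: what is moved stays moved. The work goes in short steps, Python scripts to look and compute and a tool call to move; the robot and the scene stay as the last step left them, time stands still between calls to the robot, and variables do not carry over. Pictures are saved under pics/ and viewed, at most 14 in all, crops included, and the job is handed in when it is done.

Besides the shell and the picture viewer there is one more tool, called after "Request:" as name(argument=value, ...), one argument or row to a line, values as JSON. arm_command: Moves the arm, as the interface text tells. Its arguments: {"type":"object","properties":{"dp":{"type":"array"},"turn":{"type":"array"},"jaw":{"type":"array"}},"required":["dp","turn","jaw"]}

```bash
mkdir -p pics; ls; python3 - <<'E'
from bench import *
import cv2,numpy as np
o=get_obs();print({k:np.round(v,3).tolist() for k,v in o.items()})
a=camera("scene");b=camera("side")
cv2.imwrite("pics/scene0.png",a);cv2.imwrite("pics/side0.png",b)
for n in("scene","side","wrist"):print(n,get_calibration(n))
E
```

```text
pics
{'time_s': 0.0, 'q': [-1.544, 0.182, 1.608, -0.0, 1.354, -0.206], 'dq': [0.0, 0.001, 0.0, 0.001, -0.001, 0.001], 'joint_efforts': [0.0, -44.487, -35.134, -0.0, 0.009, -0.0], 'eef_pos': [0.133, -0.559, 0.23], 'eef_rot': [-0.001, 0.993, 0.116, 0.0], 'wrist_force': [-0.54, 0.142, -0.762], 'torque': [0.022, 0.008, 0.005], 'grasp_force': 0.0, 'opening': 1.003}
scene {'camera_matrix': array([[498.67420077,   0.        , 278.4210849 ],
       [  0.        , 498.67420077, 204.8430665 ],
       [  0.        ,   0.        ,   1.        ]]), 'k1': -0.020434575485280174, 'R': array([[-0.59119334, -0.80641172, -0.01380491],
       [-0.54357487,  0.41103165, -0.73183286],
       [ 0.59583285, -0.42515072, -0.68134432]]), 't': array([0.47699808, 0.2553947 , 0.6861524 ])}
side {'camera_matrix': array([[538.21121622,   0.        , 282.34627641],
       [  0.        , 538.21121622, 211.5643109 ],
       [  0.        ,   0.        ,   1.        ]]), 'k1': -0.009416721616235501, 'R': array([[-0.97924429, -0.20152811,  0.02161105],
       [-0.10351333,  0.40559226, -0.90817394],
       [ 0.17425731, -0.89156118, -0.41803475]]), 't': array([0.55903331, 0.03775917, 1.06376536])}
wrist {'camera_matrix': array([[377.39254353,   0.        , 285.84343819],
       [  0.        , 377.39254353, 211.87837924],
       [  0.        ,   0.        ,   1.        ]]), 'k1': -0.10462213258275156, 'mount': array([[ 5.30510827e-04, -9.55488500e-01, -2.95027873e-01,
         7.50177298e-02],
       [ 9.99999549e-01,  7.39403488e-04, -5.96489207e-04,
        -2.85982056e-04],
       [ 7.88083215e-04, -2.95027423e-01,  9.55488461e-01,
        -1.44191806e-01],
       [ 0.00000000e+00,  0.00000000e+00,  0.00000000e+00,
         1.00000000e+00]])}
```

View pics/scene0.png

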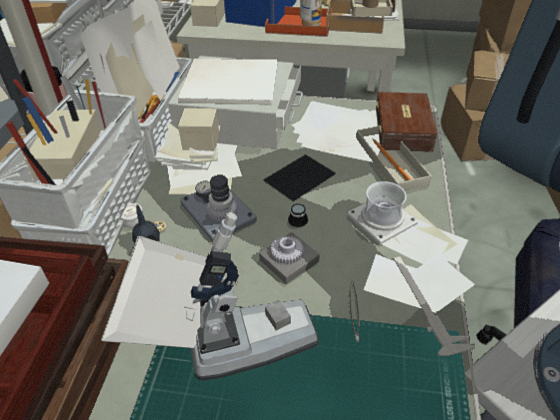

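View pics/side0.png

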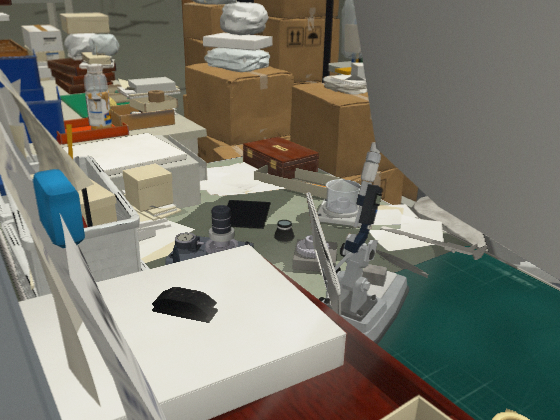

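The scene view shows the stand near (218,205) with the weight at (219,185), the mat at (300,177), the loupe at (298,213), gear_next on the block at (288,246), the magazine at (384,205), and a microscope at (215,310). In the side view the weight is at (221,215), the mat at (247,213), the loupe at (285,229), the block at (313,250) and the magazine at (340,195).

```bash
cat > h.py <<'E'
from bench import *
import cv2,numpy as np
from scipy.spatial.transform import Rotation as Ro
def pose(o):
    w,x,y,z=o["eef_rot"];return Ro.from_quat([x,y,z,w]).as_matrix(),np.array(o["eef_pos"])
def cam(n,o=None):
    c=get_calibration(n)
    if n=="wrist":
        R,p=pose(o);M=c["mount"];Rw=R@M[:3,:3];C=R@M[:3,3]+p
    else:
        Rw=c["R"].T;C=-Rw@c["t"]
    return c["camera_matrix"],c["k1"],Rw,C
def rays(n,uv,o=None):
    K,k1,Rw,C=cam(n,o)
    d=(np.atleast_2d(uv).astype(float)-K[:2,2])/K[0,0];s=d.copy()
    for _ in range(20): s=d/(1+k1*(s**2).sum(1,keepdims=True))
    return C,np.c_[s,np.ones(len(s))]@Rw.T
def onz(n,uv,z,o=None):
    C,r=rays(n,uv,o);return C+r*((z-C[2])/r[:,2])[:,None]
def two(uv1,uv2,n1="scene",n2="side"):
    a,r=rays(n1,uv1);b,s=rays(n2,uv2);r=r[0];s=s[0]
    k=np.linalg.lstsq(np.c_[r,-s],b-a,rcond=None)[0]
    P=a+k[0]*r;Q=b+k[1]*s;return (P+Q)/2,np.linalg.norm(P-Q)
def proj(n,X,o=None):
    K,k1,Rw,C=cam(n,o);c=(np.atleast_2d(X)-C)@Rw;s=c[:,:2]/c[:,2:]
    s=s*(1+k1*(s**2).sum(1,keepdims=True));return s*K[0,0]+K[:2,2]
E
python3 - <<'E'
from h import *
np.set_printoptions(precision=3,suppress=True)
print(cam("scene")[3],cam("side")[3])
for k,uv,z in [("weight top",(219,181),.098),("mat",(300,176),.004),("loupe top",(298,207),.031),("hub top",(288,243),.044),("mag mouth",(385,190),.066),("block corner right",(319,256),.02),("block left",(260,255),.02),("block bottom",(289,277),.02),
 ("scope base L",(195,372),.02),("scope base R",(316,340),.02),("left back basket bottom",(110,235),0),("microscope foot top",(203,312),.02),("tin?",(130,215),.02),("wood case",(115,330),.05)]:
  print(k,onz("scene",uv,z)[0])
for k,a,b in [("scope tip",(231,215),(374,150)),("weight top",(219,181),(221,210)),("loupe",(298,207),(285,223)),("scope mid",(215,265),(370,200)),("basket post",(58,52),(40,180))]: print(k,*two(a,b))
a=cv2.imread("pics/scene0.png")[150:290,110:450]
cv2.imwrite("pics/c1.png",cv2.resize(a,None,fx=2.35,fy=2.35,interpolation=cv2.INTER_CUBIC))
b=cv2.imread("pics/side0.png")[160:300,140:440]
cv2.imwrite("pics/c2.png",cv2.resize(b,None,fx=2.6,fy=2.6,interpolation=cv2.INTER_CUBIC))
E
```

```text
[0.012 0.571 0.661] [0.366 1.046 0.467]
weight top [0.617 0.267 0.098]
mat [0.63  0.074 0.004]
loupe top [0.536 0.153 0.031]
hub top [0.466 0.229 0.044]
mag mouth [0.448 0.024 0.066]
block corner right [0.428 0.192 0.02 ]
block left [0.49  0.271 0.02 ]
block bottom [0.423 0.26  0.02 ]
scope base L [0.367 0.466 0.02 ]
scope base R [0.306 0.299 0.02 ]
left back basket bottom [0.711 0.455 0.   ]
microscope foot top [0.447 0.407 0.02 ]
tin? [0.717 0.408 0.02 ]
wood case [0.476 0.531 0.05 ]
scope tip [0.382 0.375 0.255] 0.006879781503498709
weight top [0.624 0.263 0.091] 0.00044618266998272164
loupe [0.537 0.152 0.027] 0.005083654243021477
scope mid [0.378 0.406 0.197] 0.0006230436154807168
basket post [0.856 0.416 0.233] 0.10727521165363074
```

View pics/c1.png

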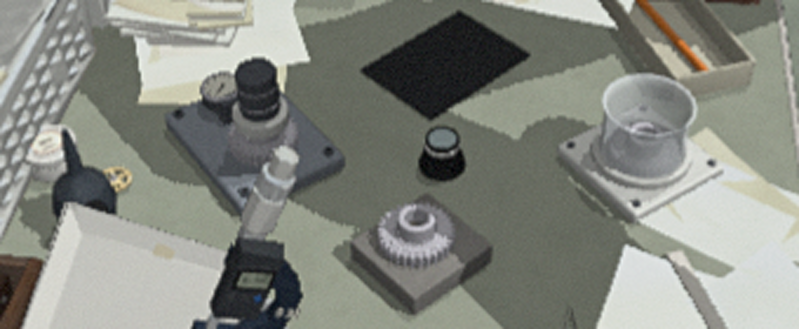

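View pics/c2.png

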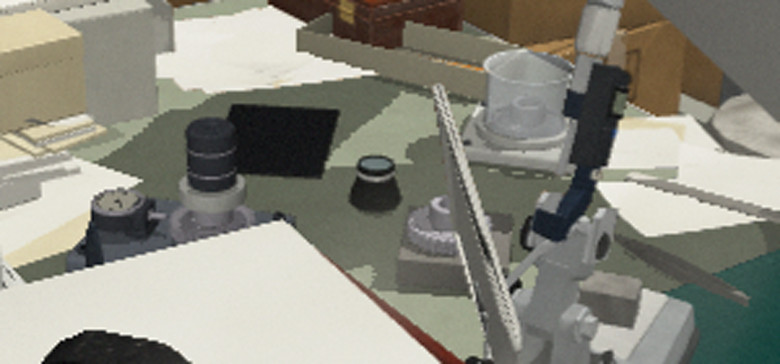

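The crops confirm the layout. In the scene crop the plate corners are at (165,118), (345,160) and (240,212), with the dial on the upper left at (217,90). The white tin is at (47,150) in that crop, beyond the lamp. I'll compute the yaws next and then move.

```bash
python3 - <<'E'
from h import *
np.set_printoptions(precision=3,suppress=True)
f=lambda x,y:(x/2.35+110,y/2.35+150)
def show(n,pts,z):
  P=onz("scene",[f(*p) for p in pts],z)[:,:2]
  for i in range(len(P)-1):
    d=P[i+1]-P[i];print(n,P[i],P[i+1],"len %.3f yaw %.1f"%(np.hypot(*d),np.degrees(np.arctan2(d[1],d[0]))))
show("stand",[(345,160),(240,212),(165,118)],.016)
show("dial->w",[(257,132),(217,90)],.036)
show("mat",[(528,52),(430,118),(362,70),(459,12)],.004)
show("block",[(491,250),(415,298),(351,246)],.02)
show("mag",[(720,168),(635,217),(558,155)],.012)
for s,d in (("weight top",[(257,68),(211,134)]),):
  print(two(f(257,68),(211/2.6+140,134/2.6+160)))
o=get_obs();R,p=pose(o);T=np.array([.56,.12,.33]);print("dp units",R.T@(T-p)/.25, R)
E
```

```text
stand [0.571 0.222] [0.573 0.317] len 0.095 yaw 89.1
stand [0.573 0.317] [0.701 0.312] len 0.128 yaw -2.1
dial->w [0.621 0.27 ] [0.684 0.27 ] len 0.063 yaw -0.0
mat [0.596 0.009] [0.58  0.131] len 0.123 yaw 97.7
mat [0.58  0.131] [0.665 0.14 ] len 0.085 yaw 6.4
mat [0.665 0.14 ] [0.679 0.022] len 0.120 yaw -83.3
block [0.428 0.192] [0.425 0.263] len 0.070 yaw 91.9
block [0.425 0.263] [0.492 0.271] len 0.067 yaw 7.2
mag [ 0.39  -0.009] [0.393 0.081] len 0.090 yaw 88.3
mag [0.393 0.081] [0.478 0.082] len 0.084 yaw 0.8
(array([0.626, 0.261, 0.089]), np.float64(0.006090257825576509))
dp units [ 2.29  -2.249 -0.394] [[ 0.973  0.231 -0.   ]
 [ 0.231 -0.973  0.002]
 [ 0.    -0.002 -1.   ]]
```

Request:
arm_command(
  dp=[
    [0,0,-0.4],
    [0.4,-0.4,-0.4],
    [0.76,-0.75,-0.4],
    [0.76,-0.75,-0.4],
    [0.76,-0.75,-0.4],
  ],
  turn=[
    [0,0,0],
    [0,0,0],
    [0,0,0],
    [0,0,0],
    [0,0,0],
  ],
  jaw=[1,1,1,1,1],
)

```text
time_s: 0.72
eef_pos: [0.2642, -0.3483, 0.3291]
eef_rot: [-0.0, 0.993, 0.116, 0.0]
wrist_force: [1.6, 0.6, 0.3]
opening: 1.002
grasp_force: 0.0
```

Request:
arm_command(
  dp=[
    [0.76,-0.75,0],
    [0.76,-0.75,0],
    [0.76,-0.75,0],
    [0.76,-0.75,0],
    [0.76,-0.75,0],
  ],
  turn=[
    [0,0,0],
    [0,0,0],
    [0,0,0],
    [0,0,0],
    [0,0,0],
  ],
  jaw=[1,1,1,1,1],
)

```text
time_s: 1.35
eef_pos: [0.4062, -0.1206, 0.329]
eef_rot: [-0.0, 0.993, 0.119, 0.0]
wrist_force: [-0.4, -1.4, -0.4]
opening: 0.997
grasp_force: 0.0
```

Request:
arm_command(
  dp=[
    [0.76,-0.75,0],
    [0.76,-0.75,0],
    [0.76,-0.75,0],
    [0.76,-0.75,0],
    [0.76,-0.75,0],
  ],
  turn=[
    [0,0,0.3],
    [0,0,0.5],
    [0,0,0.5],
    [0,0,0.5],
    [0,0,0.5],
  ],
  jaw=[1,1,1,1,1],
)

```text
time_s: 1.98
eef_pos: [0.5475, 0.1055, 0.3283]
eef_rot: [-0.0, 1.0, -0.013, -0.001]
wrist_force: [0.7, -0.5, -0.3]
opening: 1.002
grasp_force: 0.0
```

```bash
python3 - <<'E'
from h import *
o=get_obs();a=camera("wrist");cv2.imwrite("pics/w1.png",a);np.save("w1.npy",o,allow_pickle=True)
print(o["eef_pos"],o["q"])
for X in [(.622,.266,.098),(.448,.024,.066),(.536,.152,.031),(.46,.23,.044),(.63,.074,.004)]: print(proj("wrist",X,o))
E
```

```text
[0.54745683 0.10546198 0.32828359] [-2.29251206e-02  7.77765761e-02  1.52731668e+00  5.76304930e-04
  1.53780860e+00  1.57354872e+00]
[[120.97899962 103.27034047]]
[[358.12949827 249.77259924]]
[[247.48292749 172.30080304]]
[[186.45068906 237.37846772]]
[[311.02638914  88.94899903]]
```

View pics/w1.png

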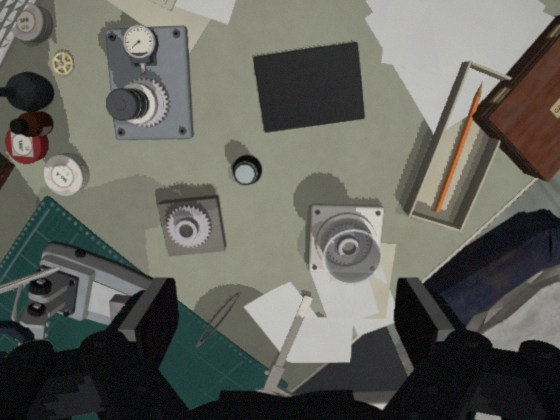

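The wrist view shows the weight top near (125,103), the dial at (140,42), the gear_next hub at (187,229), the loupe at (245,170) and the magazine at (350,245). The mat corners are at (253,56), (358,41), (366,118) and (265,132).

```bash
python3 - <<'E'
from h import *
np.set_printoptions(precision=4,suppress=True)
o=np.load("w1.npy",allow_pickle=True).item()
a=cv2.imread("pics/w1.png");g=cv2.cvtColor(a,cv2.COLOR_BGR2GRAY)
def blob(x0,y0,x1,y1,lo,hi):
  m=cv2.inRange(g[y0:y1,x0:x1],lo,hi);m=cv2.morphologyEx(m,cv2.MORPH_OPEN,np.ones((3,3)))
  c=max(cv2.findContours(m,0,1)[0],key=cv2.contourArea);return c.reshape(-1,2)+[x0,y0]
c=blob(240,30,380,145,0,45);W=onz("wrist",c,.004,o)[:,:2].astype(np.float32)
print("mat",cv2.minAreaRect(W))
c=blob(220,140,275,200,0,60);print("loupe px",cv2.minEnclosingCircle(c))
def circ(x0,y0,x1,y1,r0,r1,p2):
  q=cv2.resize(cv2.GaussianBlur(g[y0:y1,x0:x1],(3,3),0),None,fx=4,fy=4,interpolation=cv2.INTER_CUBIC)
  h=cv2.HoughCircles(q,cv2.HOUGH_GRADIENT,1,8,param1=120,param2=p2,minRadius=r0*4,maxRadius=r1*4)
  return [] if h is None else h[0][:4]/4+[x0,y0,0]
f=377.4
for n,box,z,r in [("weight",(85,60,185,140),.098,.016),("hubnext",(155,195,225,260),.044,.014),("rimnext",(155,195,225,260),.030,.028),("mouth",(300,200,400,295),.066,.036),("hubmag",(320,220,375,275),.036,.014)]:
  C=cam("wrist",o)[3];rp=f*r/(C[2]-z)
  for k in circ(*box,int(rp*.85),int(rp*1.2)+1,12): print(n,k,"r exp %.1f"%rp,onz("wrist",k[:2],z,o)[0])
E
```

```text
mat ((0.6303489804267883, 0.08783566951751709), (0.08719239383935928, 0.09838619828224182), 6.31002950668335)
loupe px ((246.48089599609375, 169.0923614501953), 14.807488441467285)
weight [134.375 104.375  14.975] r exp 16.1 [0.6202 0.2525 0.098 ]
weight [132.875 102.875  16.45 ] r exp 16.1 [0.6217 0.2538 0.098 ]
weight [130.125 105.375  19.225] r exp 16.1 [0.6195 0.2569 0.098 ]
weight [132.375 100.875  18.45 ] r exp 16.1 [0.6237 0.2541 0.098 ]
hubmag [349.875 249.625  10.75 ] r exp 12.1 [0.4356 0.0286 0.036 ]
```

Request:
arm_command(
  dp=[
    [0.26,-0.64,0.4],
    [0.26,-0.64,0.4],
    [0.26,-0.64,0.4],
    [0.26,-0.64,0.4],
    [0.26,-0.64,0.4],
  ],
  turn=[
    [0,0,0],
    [0,0,0],
    [0,0,0],
    [0,0,0],
    [0,0,0],
  ],
  jaw=[0.8,0.8,0.8,0.8,0.8],
)

```text
time_s: 2.65
eef_pos: [0.616, 0.2602, 0.2282]
eef_rot: [0.0, 1.0, -0.014, -0.001]
wrist_force: [-0.4, -0.1, 0.3]
opening: 0.798
grasp_force: 0.0
```

```bash
python3 - <<'E'
from h import *
o=get_obs();a=camera("wrist");cv2.imwrite("pics/w2.png",a);np.save("w2.npy",o,allow_pickle=True)
print(o["eef_pos"],o["eef_rot"],o["dq"].max() if hasattr(o["dq"],"max") else "")
E
```

```text
[0.61598573 0.26023458 0.22823847] [ 4.56824235e-04  9.99900118e-01 -1.40935038e-02 -9.58348537e-04] 0.004682418737335855
```

View pics/w2.png

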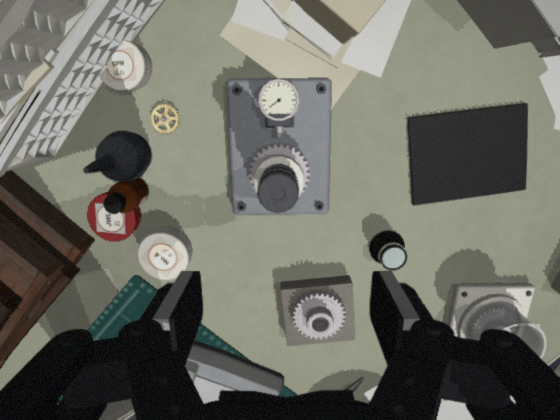

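The wrist view shows the weight top at about (278,192), the dial at (278,98) and the gear_next hub at (321,318). The mat corners are at (408,117), (526,104), (525,187) and (413,204).

```bash
cat >> h.py <<'E'
def circ(n,g,o,guess,z,r,p2=12,k=4,span=1.5,tol=.12):
    K,k1,Rw,C=cam(n,o);d=(np.array(onz(n,guess,z,o)[0])-C)@Rw;rp=K[0,0]*r/d[2];s=int(rp*span)+4
    u,v=map(int,guess);x0=max(u-s,0);y0=max(v-s,0);q=g[y0:v+s,x0:u+s]
    q=cv2.resize(cv2.GaussianBlur(q,(3,3),0),None,fx=4,fy=4,interpolation=cv2.INTER_CUBIC)
    h=cv2.HoughCircles(q,cv2.HOUGH_GRADIENT,1,6,param1=100,param2=p2,minRadius=int(rp*(1-tol)*4),maxRadius=int(rp*(1+tol)*4))
    out=[] if h is None else [(j[:2]/4+[x0,y0]-.375,j[2]/4) for j in h[0][:k]]
    for c,R in out: print("  px",np.round(c,1),"r %.1f exp %.1f"%(R,rp),np.round(onz(n,c,z,o)[0],4))
    return out
E
python3 - <<'E'
from h import *
np.set_printoptions(precision=4,suppress=True)
o=np.load("w2.npy",allow_pickle=True).item();g=cv2.imread("pics/w2.png",0)
for n,p,z,r in [("weight",(278,192),.098,.016),("next hub",(321,319),.044,.014),("next rim",(318,313),.03,.028),("dial",(278,98),.036,.016)]:
  print(n);circ("wrist",g,o,p,z,r)
P=onz("wrist",[(408,117),(526,104),(525,187),(413,204)],.004,o);print("mat",P.mean(0),np.linalg.norm(np.diff(P,axis=0),axis=1))
P=onz("wrist",[(228,80),(330,78),(330,214),(233,214)],.016,o);print("stand",P)
P=onz("wrist",[(237,89),(321,88),(320,205),(240,205)],.016,o);print("screws",P,P.mean(0))
# dark mask for weight top vs side 
c=onz("scene",(219.3,181),.098);print(c)
E
```

```text
weight
  px [277.5 184.2] r 20.4 exp 21.4 [0.6276 0.2664 0.098 ]
  px [277.  182.2] r 20.0 exp 21.4 [0.6291 0.2667 0.098 ]
  px [278.5 183. ] r 19.5 exp 21.4 [0.6285 0.2656 0.098 ]
  px [278. 186.] r 21.0 exp 21.4 [0.6263 0.266  0.098 ]
next hub
  px [320.2 326.8] r 13.9 exp 14.0 [0.4657 0.2296 0.044 ]
  px [318.8 318. ] r 13.1 exp 14.0 [0.4761 0.2311 0.044 ]
  px [320.  330.8] r 12.9 exp 14.0 [0.4608 0.2298 0.044 ]
  px [322.  326.2] r 13.4 exp 14.0 [0.4662 0.2278 0.044 ]
next rim
dial
  px [278.8  99.2] r 20.9 exp 18.8 [0.6884 0.2646 0.036 ]
  px [277.8  97.8] r 19.5 exp 18.8 [0.6896 0.2654 0.036 ]
  px [276.5  96.2] r 17.7 exp 18.8 [0.6909 0.2664 0.036 ]
  px [277.8 101. ] r 19.2 exp 18.8 [0.6869 0.2655 0.036 ]
mat [0.6324 0.0755 0.004 ] [0.1213 0.0856 0.1218]
stand [[0.7067 0.3103 0.016 ]
 [0.7058 0.2181 0.016 ]
 [0.577  0.2177 0.016 ]
 [0.5797 0.3139 0.016 ]]
screws [[0.6985 0.3026 0.016 ]
 [0.6972 0.2263 0.016 ]
 [0.5866 0.2276 0.016 ]
 [0.5887 0.3064 0.016 ]] [0.6428 0.2657 0.016 ]
[[0.6162 0.2665 0.098 ]]
```

```bash
python3 - <<'E'
from h import *
np.set_printoptions(precision=4,suppress=True)
o=np.load("w2.npy",allow_pickle=True).item();g=cv2.imread("pics/w2.png",0)
print("col278",g[165:222:2,278]);print("row192",g[192,250:308:2])
print("hubcol320",g[290:346:2,320]);print("hubrow322",g[322,295:346:2])
m=cv2.inRange(g[150:225,245:312],0,62);m=cv2.morphologyEx(m,cv2.MORPH_OPEN,np.ones((5,5)))
c=max(cv2.findContours(m,0,1)[0],key=cv2.contourArea).reshape(-1,2)+[245,150]
print(c.min(0),c.max(0))
low=c[c[:,1]>192].astype(float)   # lower half arc = far edge of the top
A=np.c_[2*low,np.ones(len(low))];s=np.linalg.lstsq(A,(low**2).sum(1),rcond=None)[0];r=np.sqrt(s[2]+s[0]**2+s[1]**2)
print("fit",s[:2],r,onz("wrist",s[:2],.098,o))
E
```

```text
col278 [ 59  37  44  33  54  81  81  81  82  86  82  81  85  82  84  82  83  74
  77  83  82  82  82  73 109 144 147 153 152]
row192 [117 120 121 138  62  84  83  84  85  82  78  82  84  80  83  83  83  75
  80  85  82  81  82  80 106 208 155 145 137]
hubcol320 [ 69  69  89 177 182 129 125 126 100  72  72 101 173 166  92  69  67  76
  74  73  75 165 180 180 167 123 122 149]
hubrow322 [163 178 178 181 164 154 133 179 180  81  67  67  69  66  74  70  73 164
 176 167 188 192 189 176 143 128]
[263 165] [281 177]
fit [0. 0.] 0.0 [[0.7717 0.4625 0.098 ]]
```

```bash
python3 - <<'E'
from h import *
np.set_printoptions(precision=4,suppress=True)
o=np.load("w2.npy",allow_pickle=True).item()
W=onz("wrist",(278.3,193.3),.098,o)[0];print("weight",W,"hub",onz("wrist",(320.2,326),.044,o)[0])
# cross-check with scene: top ellipse centre from dark mask
a=cv2.imread("pics/scene0.png",0);print("scene proj",proj("scene",W),"side",proj("side",W))
print(a[172:206,int(round(proj('scene',W)[0,0]))]);r=int(round(proj('scene',W)[0,1]));print(a[r,205:236])
R,p=pose(o);print(R.T@(np.array([W[0],W[1],.066])-p)/.25)
E
```

```text
weight [0.6206 0.266  0.098 ] hub [0.4666 0.2296 0.044 ]
scene proj [[218.2285 179.6061]] side [[222.0063 206.9907]]
[219 228 153  60  49  57  62  52  52  58  55  55  55  56  45  43  36  39
  45  65  49  46  45  42  40  77  62  44  33  54 105 118 122 109]
[161 163 172 225 220  83  45  53  54  52  54  47  53  52  51  60  53  54
  55  51  57  46  79 201 198 201 196 108 100 105 104]
[ 0.0192 -0.0242  0.6489]
```

Request:
arm_command(
  dp=[
    [0.02,-0.025,0.2],
    [0.02,-0.025,0.4],
    [0.02,-0.025,0.6],
    [0.02,-0.025,0.64],
    [0.02,-0.025,0.64],
  ],
  turn=[
    [0,0,0],
    [0,0,0],
    [0,0,0],
    [0,0,0],
    [0,0,0],
  ],
  jaw=[0.7,0.6,0.6,0.6,0.6],
)

```text
time_s: 3.32
eef_pos: [0.6227, 0.2657, 0.071]
eef_rot: [-0.0, 1.0, -0.015, 0.001]
wrist_force: [-0.7, -1.1, -0.0]
opening: 0.602
grasp_force: 0.0
```

Request:
arm_command(
  dp=[
    [0,0,0],
    [0,0,0],
    [0,0,0],
    [0,0,0],
    [0,0,0],
  ],
  turn=[
    [0,0,0],
    [0,0,0],
    [0,0,0],
    [0,0,0],
    [0,0,0],
  ],
  jaw=[0.3,0.3,0.3,0.3,0.3],
)

```text
time_s: 3.95
eef_pos: [0.624, 0.2666, 0.073]
eef_rot: [-0.0, 1.0, -0.014, 0.003]
wrist_force: [-0.9, -3.4, 8.3]
opening: 0.35
grasp_force: 59.5
```

```bash
python3 - <<'E'
from h import *
o=get_obs();print({k:np.round(o[k],3).tolist() for k in("time_s","eef_pos","eef_rot","wrist_force","opening","grasp_force","q")})
cv2.imwrite("pics/w3.png",camera("wrist"))
E
```

```text
{'time_s': 3.95, 'eef_pos': [0.624, 0.267, 0.073], 'eef_rot': [-0.0, 1.0, -0.014, 0.003], 'wrist_force': [-0.924, -3.356, 8.254], 'opening': 0.35, 'grasp_force': 59.511, 'q': [0.23, 0.564, 1.436, -0.001, 1.136, 1.83]}
```

Request:
arm_command(
  dp=[
    [0,0,-0.08],
    [0,0,-0.2],
    [0,0,-0.34],
    [0,0,-0.4],
    [0,0,-0.4],
  ],
  turn=[
    [0,0,0],
    [0,0,0],
    [0,0,0],
    [0,0,0],
    [0,0,0],
  ],
  jaw=[0.3,0.3,0.3,0.3,0.3],
)

```text
time_s: 4.62
eef_pos: [0.6224, 0.2669, 0.1711]
eef_rot: [-0.0, 1.0, -0.014, 0.001]
wrist_force: [0.1, 0.2, -2.2]
opening: 0.349
grasp_force: 60.7
```

Request:
arm_command(
  dp=[
    [0.02,0.2,0],
    [0.04,0.4,0],
    [0.06,0.6,0],
    [0.08,0.8,0],
    [0.08,0.91,0],
  ],
  turn=[
    [0,0,0],
    [0,0,0],
    [0,0,0],
    [0,0,0],
    [0,0,0],
  ],
  jaw=[0.3,0.3,0.3,0.3,0.3],
)

```text
time_s: 5.25
eef_pos: [0.6339, 0.0359, 0.1671]
eef_rot: [0.0, 1.0, -0.016, -0.002]
wrist_force: [-0.2, 0.7, -3.2]
opening: 0.347
grasp_force: 60.7
```

Request:
arm_command(
  dp=[
    [0,0,0],
    [0,0,0.1],
    [0,0,0.2],
    [0,0,0.3],
    [0,0,0.3],
  ],
  turn=[
    [0,0,0],
    [0,0,0],
    [0,0,0],
    [0,0,0],
    [0,0,0],
  ],
  jaw=[0.3,0.3,0.3,0.3,0.3],
)

```text
time_s: 5.88
eef_pos: [0.6321, 0.0401, 0.0906]
eef_rot: [-0.001, 1.0, -0.014, -0.004]
wrist_force: [-0.2, 0.2, -2.3]
opening: 0.354
grasp_force: 60.7
```

```bash
python3 - <<'E'
from h import *
o=get_obs();print({k:np.round(o[k],3).tolist() for k in("time_s","eef_pos","eef_rot","wrist_force","opening","grasp_force","q")})
a=camera("side");b=camera("scene");w=camera("wrist")
cv2.imwrite("pics/w4.png",w)
z=cv2.resize(a[140:260,150:350],None,fx=2,fy=2);y=cv2.resize(b[100:260,160:360],None,fx=2,fy=2)
cv2.imwrite("pics/m4.png",cv2.vconcat([cv2.hconcat([z,cv2.resize(w,(320,240))]),cv2.copyMakeBorder(y,0,0,0,320,0)]))
E
```

```text
{'time_s': 5.875, 'eef_pos': [0.632, 0.04, 0.091], 'eef_rot': [-0.001, 1.0, -0.014, -0.004], 'wrist_force': [-0.196, 0.237, -2.338], 'opening': 0.354, 'grasp_force': 60.704, 'q': [-0.124, 0.462, 1.548, 0.0, 1.139, 1.475]}
```

View pics/m4.png

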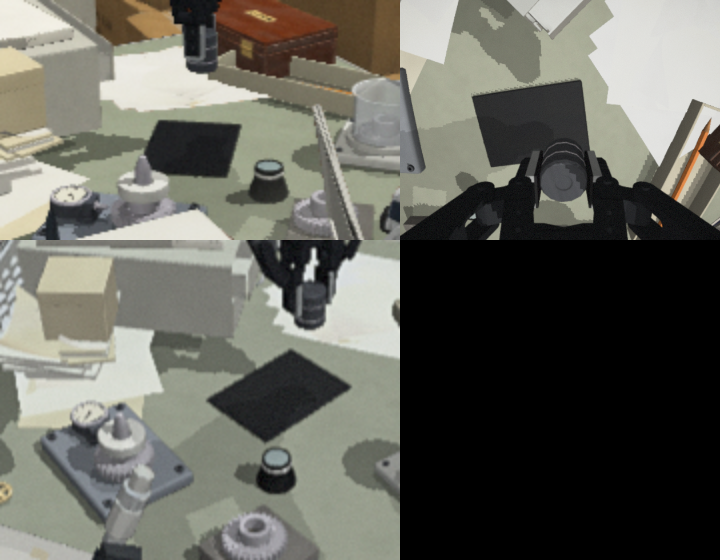

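The side, wrist and scene views show the weight held upright over the mat. The spacer is left on the mandrel, with the bare mandrel tip visible.

Request:
arm_command(
  dp=[
    [0.01,0,0.1],
    [0.01,0,0.2],
    [0.01,0,0.25],
    [0.01,0,0.27],
    [0.01,0,0.27],
  ],
  turn=[
    [0,0,0],
    [0,0,0],
    [0,0,0],
    [0,0,0],
    [0,0,0],
  ],
  jaw=[0.3,0.3,0.3,0.3,0.3],
)

```text
time_s: 6.65
eef_pos: [0.6381, 0.0384, 0.0274]
eef_rot: [0.0, 1.0, -0.014, 0.0]
wrist_force: [1.0, -0.1, -2.9]
opening: 0.35
grasp_force: 60.7
```

Request:
arm_command(
  dp=[
    [0,0,0.005],
    [0,0,0.01],
    [0,0,0.015],
  ],
  turn=[
    [0,0,0],
    [0,0,0],
    [0,0,0],
  ],
  jaw=[0.3,0.3,0.3],
)

```text
time_s: 7.02
eef_pos: [0.6378, 0.0384, 0.0233]
eef_rot: [0.0, 1.0, -0.015, 0.0]
wrist_force: [0.4, 0.3, -2.0]
opening: 0.348
grasp_force: 60.7
```

Request:
arm_command(
  dp=[
    [0,0,0.004],
    [0,0,0.008],
    [0,0,0.008],
    [0,0,0.008],
  ],
  turn=[
    [0,0,0],
    [0,0,0],
    [0,0,0],
    [0,0,0],
  ],
  jaw=[0.3,0.3,0.3,0.3],
)

```text
time_s: 7.52
eef_pos: [0.6376, 0.0385, 0.0209]
eef_rot: [-0.0, 1.0, -0.014, -0.0]
wrist_force: [1.0, -0.4, -1.6]
opening: 0.355
grasp_force: 60.7
```

Request:
arm_command(
  dp=[
    [0,0,0.004],
    [0,0,0.008],
    [0,0,0.008],
    [0,0,0.008],
  ],
  turn=[
    [0,0,0],
    [0,0,0],
    [0,0,0],
    [0,0,0],
  ],
  jaw=[0.3,0.3,0.3,0.3],
)

```text
time_s: 8.02
eef_pos: [0.6376, 0.0384, 0.0192]
eef_rot: [0.0, 1.0, -0.014, 0.0]
wrist_force: [-1.2, 0.6, -0.5]
opening: 0.344
grasp_force: 61.0
```

Request:
arm_command(
  dp=[
    [0,0,0.004],
    [0,0,0.004],
    [0,0,0.004],
    [0,0,0.004],
    [0,0,0.004],
  ],
  turn=[
    [0,0,0],
    [0,0,0],
    [0,0,0],
    [0,0,0],
    [0,0,0],
  ],
  jaw=[0.3,0.3,0.45,0.6,0.6],
)

```text
time_s: 8.65
eef_pos: [0.6376, 0.0385, 0.0178]
eef_rot: [-0.0, 1.0, -0.015, 0.0]
wrist_force: [-0.1, 0.6, 0.2]
opening: 0.597
grasp_force: 0.0
```

Request:
arm_command(
  dp=[
    [0,0,-0.1],
    [0,0,-0.3],
    [0,0,-0.5],
    [0,0,-0.6],
    [0,0,-0.6],
  ],
  turn=[
    [0,0,0],
    [0,0,0],
    [0,0,0],
    [0,0,0],
    [0,0,0],
  ],
  jaw=[0.6,0.7,0.7,0.7,0.7],
)

```text
time_s: 9.28
eef_pos: [0.6393, 0.0383, 0.1708]
eef_rot: [0.0, 1.0, -0.014, 0.003]
wrist_force: [0.1, 0.2, -0.5]
opening: 0.704
grasp_force: 0.0
```

Request:
arm_command(
  dp=[
    [0,-0.2,0],
    [-0.02,-0.4,0],
    [-0.04,-0.6,0],
    [-0.06,-0.8,0],
    [-0.09,-0.91,0],
  ],
  turn=[
    [0,0,0],
    [0,0,0],
    [0,0,0],
    [0,0,0],
    [0,0,0],
  ],
  jaw=[0.7,0.7,0.7,0.7,0.7],
)

```text
time_s: 9.9
eef_pos: [0.62, 0.2688, 0.1652]
eef_rot: [0.0, 1.0, -0.014, -0.002]
wrist_force: [0.2, -0.1, -1.2]
opening: 0.703
grasp_force: 0.0
```

```bash
python3 - <<'E'
from h import *
for i in range(6): camera("wrist")
o=get_obs();w=camera("wrist");np.save("w5.npy",o,allow_pickle=True)
print({k:np.round(o[k],4).tolist() for k in("time_s","eef_pos","eef_rot","wrist_force")})
cv2.imwrite("pics/w5.png",w);a=camera("side");b=camera("scene");cv2.imwrite("pics/sd5.png",a);cv2.imwrite("pics/sc5.png",b)
z=cv2.resize(w[150:300,180:360],None,fx=2.2,fy=2.2,interpolation=cv2.INTER_CUBIC);y=cv2.resize(a[160:250,170:350],z.shape[1::-1])
cv2.imwrite("pics/m5.png",cv2.hconcat([z,y]))
E
```

```text
{'time_s': 10.2, 'eef_pos': [0.6215, 0.2654, 0.1667], 'eef_rot': [0.0004, 0.9999, -0.0149, -0.0008], 'wrist_force': [-0.4432, 0.1735, 0.1809]}
```

View pics/m5.png

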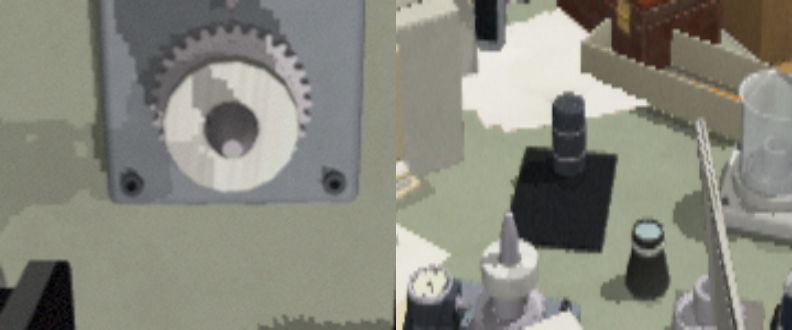

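The weight stands on the mat. In the wrist crop the spacer ring is centred near (231,126) and the mandrel tip is at (233,149).

```bash
python3 - <<'E'
from h import *
o=np.load("w5.npy",allow_pickle=True).item();g=cv2.imread("pics/w5.png",0)
print("tip",onz("wrist",(285.9,217.7),.08,o));print("spacer");circ("wrist",g,o,(285,207),.058,.022)
R,p=pose(o);print(R)
E
```

```text
tip [[0.6210319  0.26562333 0.08      ]]
spacer
  px [284.2 209. ] r 31.0 exp 31.5 [0.6203 0.2668 0.058 ]
  px [284.8 207.2] r 29.7 exp 31.5 [0.6215 0.2664 0.058 ]
  px [285.8 205.5] r 27.7 exp 31.5 [0.6228 0.2657 0.058 ]
  px [284.5 210.8] r 32.1 exp 31.5 [0.619  0.2667 0.058 ]
[[ 9.99552384e-01 -2.98752520e-02 -1.58148746e-03]
 [-2.98764746e-02 -9.99553313e-01 -7.55183702e-04]
 [-1.55821973e-03  8.02094940e-04 -9.99998464e-01]]
```

Request:
arm_command(
  dp=[
    [0,0,0.15],
    [0,0,0.3],
    [0,0,0.4],
    [0,0,0.45],
    [0,0,0.45],
  ],
  turn=[
    [0,0,0],
    [0,0,0],
    [0,0,0],
    [0,0,0],
    [0,0,0],
  ],
  jaw=[0.7,0.6,0.6,0.6,0.6],
)

```text
time_s: 10.98
eef_pos: [0.6214, 0.2659, 0.0549]
eef_rot: [0.0, 1.0, -0.015, -0.001]
wrist_force: [0.7, -0.2, 0.0]
opening: 0.598
grasp_force: 0.0
```

Request:
arm_command(
  dp=[
    [0,0,0.03],
    [0,0,0.03],
    [0,0,0.03],
    [0,0,0.03],
    [0,0,0.03],
  ],
  turn=[
    [0,0,0],
    [0,0,0],
    [0,0,0],
    [0,0,0],
    [0,0,0],
  ],
  jaw=[0.6,0.6,0.6,0.6,0.6],
)

```text
time_s: 11.6
eef_pos: [0.6218, 0.2666, 0.0482]
eef_rot: [-0.0, 1.0, -0.014, 0.0]
wrist_force: [0.5, 0.2, 0.1]
opening: 0.6
grasp_force: 0.0
```

Request:
arm_command(
  dp=[
    [0,0,0.012],
    [0,0,0.012],
    [0,0,0.012],
    [0,0,0.012],
    [0,0,0.012],
  ],
  turn=[
    [0,0,0],
    [0,0,0],
    [0,0,0],
    [0,0,0],
    [0,0,0],
  ],
  jaw=[0.6,0.4,0.4,0.4,0.4],
)

```text
time_s: 12.22
eef_pos: [0.6217, 0.2665, 0.045]
eef_rot: [-0.0, 1.0, -0.014, 0.0]
wrist_force: [-0.5, 0.0, -0.4]
opening: 0.486
grasp_force: 60.8
```

```bash
python3 - <<'E'
from h import *
o=get_obs();print({k:np.round(o[k],4).tolist() for k in("time_s","eef_pos","eef_rot","wrist_force","opening","grasp_force")})
w=camera("wrist");cv2.imwrite("pics/w6.png",w);cv2.imwrite("pics/c6.png",w[150:400,140:430])
E
```

```text
{'time_s': 12.225, 'eef_pos': [0.6217, 0.2665, 0.045], 'eef_rot': [-0.0, 0.9999, -0.0145, 0.0001], 'wrist_force': [-0.4918, 0.0003, -0.4306], 'opening': 0.4859, 'grasp_force': 60.7785}
```

View pics/c6.png

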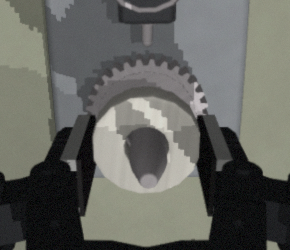

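The wrist view shows the spacer ring centred between the pads, at crop (148,140), with the mandrel through its bore.

Request:
arm_command(
  dp=[
    [0,0,-0.05],
    [0,0,-0.12],
    [0,0,-0.2],
    [0,0,-0.28],
    [0,0,-0.28],
  ],
  turn=[
    [0,0,0],
    [0,0,0],
    [0,0,0],
    [0,0,0],
    [0,0,0],
  ],
  jaw=[0.4,0.4,0.4,0.4,0.4],
)

```text
time_s: 12.9
eef_pos: [0.6235, 0.267, 0.1184]
eef_rot: [-0.001, 1.0, -0.014, 0.003]
wrist_force: [-0.4, 0.6, -1.2]
opening: 0.487
grasp_force: 60.7
```

Request:
arm_command(
  dp=[
    [0,0.15,0],
    [0.04,0.3,0],
    [0.04,0.45,0],
    [0.04,0.64,0],
    [0.04,0.64,0],
  ],
  turn=[
    [0,0,0],
    [0,0,0],
    [0,0,0],
    [0,0,0],
    [0,0,0],
  ],
  jaw=[0.4,0.4,0.4,0.4,0.4],
)

```text
time_s: 13.52
eef_pos: [0.6267, 0.103, 0.1143]
eef_rot: [0.0, 1.0, -0.017, -0.001]
wrist_force: [-0.6, 0.2, -0.2]
opening: 0.483
grasp_force: 60.8
```

Request:
arm_command(
  dp=[
    [0,0,0.1],
    [0,0,0.2],
    [0,0,0.3],
    [0,0,0.4],
    [0,0,0.4],
  ],
  turn=[
    [0,0,0],
    [0,0,0],
    [0,0,0],
    [0,0,0],
    [0,0,0],
  ],
  jaw=[0.4,0.4,0.4,0.4,0.4],
)

```text
time_s: 14.15
eef_pos: [0.6245, 0.1072, 0.0122]
eef_rot: [-0.0, 1.0, -0.014, -0.003]
wrist_force: [0.3, -0.3, -0.5]
opening: 0.488
grasp_force: 60.8
```

Request:
arm_command(
  dp=[
    [0,0,0],
    [0,0,0],
    [0,0,0.02],
    [0,0,0.02],
    [0,0,0.02],
  ],
  turn=[
    [0,0,0],
    [0,0,0],
    [0,0,0],
    [0,0,0],
    [0,0,0],
  ],
  jaw=[0.4,0.4,0.4,0.4,0.4],
)

```text
time_s: 14.78
eef_pos: [0.627, 0.1063, 0.01]
eef_rot: [-0.0, 1.0, -0.015, -0.0]
wrist_force: [-0.7, -0.5, -0.8]
opening: 0.485
grasp_force: 60.8
```

Request:
arm_command(
  dp=[
    [0,0,0.01],
    [0,0,0.02],
    [0,0,0.02],
    [0,0,0.02],
    [0,0,0.02],
  ],
  turn=[
    [0,0,0],
    [0,0,0],
    [0,0,0],
    [0,0,0],
    [0,0,0],
  ],
  jaw=[0.4,0.4,0.4,0.4,0.4],
)

```text
time_s: 15.4
eef_pos: [0.6271, 0.1063, 0.0051]
eef_rot: [-0.0, 1.0, -0.014, 0.0]
wrist_force: [-0.0, -0.2, -0.6]
opening: 0.484
grasp_force: 60.8
```

Request:
arm_command(
  dp=[
    [0,0,0.008],
    [0,0,0.008],
    [0,0,0.008],
    [0,0,0.008],
  ],
  turn=[
    [0,0,0],
    [0,0,0],
    [0,0,0],
    [0,0,0],
  ],
  jaw=[0.4,0.4,0.4,0.4],
)

```text
time_s: 15.9
eef_pos: [0.627, 0.1063, 0.003]
eef_rot: [-0.0, 1.0, -0.014, 0.0]
wrist_force: [0.5, -0.3, 0.5]
opening: 0.486
grasp_force: 60.9
```

Request:
arm_command(
  dp=[
    [0,0,0],
    [0,0,0],
    [0,0,0],
    [0,0,-0.05],
    [0,0,-0.2],
  ],
  turn=[
    [0,0,0],
    [0,0,0],
    [0,0,0],
    [0,0,0],
    [0,0,0],
  ],
  jaw=[0.55,0.62,0.62,0.62,0.62],
)

```text
time_s: 16.52
eef_pos: [0.6251, 0.1063, 0.0519]
eef_rot: [-0.0, 1.0, -0.015, -0.002]
wrist_force: [1.5, -0.4, 0.0]
opening: 0.618
grasp_force: 0.0
```

Request:
arm_command(
  dp=[
    [0,0,-0.2],
    [0,0,-0.4],
    [0,-0.2,-0.4],
    [0,-0.4,-0.4],
    [-0.04,-0.64,-0.4],
  ],
  turn=[
    [0,0,0],
    [0,0,0],
    [0,0,0],
    [0,0,0],
    [0,0,0],
  ],
  jaw=[0.62,0.62,0.62,0.62,0.62],
)

```text
time_s: 17.15
eef_pos: [0.6225, 0.2673, 0.1545]
eef_rot: [-0.0, 1.0, -0.015, 0.001]
wrist_force: [-0.2, -0.1, 0.6]
opening: 0.624
grasp_force: 0.0
```

```bash
python3 - <<'E'
from h import *
for i in range(6): camera("wrist")
o=get_obs();w=camera("wrist");np.save("w7.npy",o,allow_pickle=True)
print({k:np.round(o[k],4).tolist() for k in("time_s","eef_pos","eef_rot","wrist_force","opening")})
cv2.imwrite("pics/w7.png",w);a=camera("side")
cv2.imwrite("pics/m7.png",cv2.hconcat([w[100:340,150:450],cv2.resize(a[160:250,170:350],(480,240))]))
E
```

```text
{'time_s': 17.45, 'eef_pos': [0.6219, 0.2657, 0.1534], 'eef_rot': [0.0002, 0.9999, -0.0147, 0.0002], 'wrist_force': [0.6214, -1.2156, 0.3357], 'opening': 0.6191}
```

View pics/m7.png

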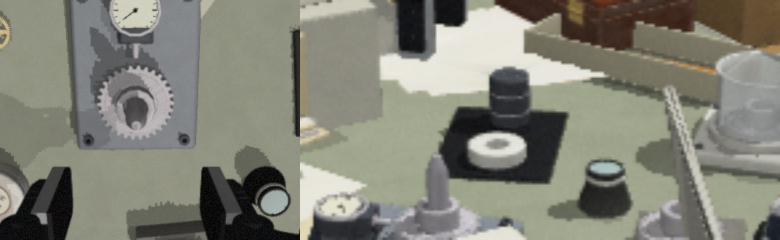

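The spacer and weight stand side by side on the mat. In the wrist view the measured gear's hub is at crop (135,110), with the mandrel through it.

Request:
arm_command(
  dp=[
    [0,0,0.15],
    [0,0,0.3],
    [0,0,0.4],
    [0,0,0.46],
    [0,0,0.46],
  ],
  turn=[
    [0,0,0],
    [0,0,0],
    [0,0,0],
    [0,0,0],
    [0,0,0],
  ],
  jaw=[0.6,0.5,0.5,0.5,0.5],
)

```text
time_s: 18.18
eef_pos: [0.6212, 0.2655, 0.037]
eef_rot: [0.0, 1.0, -0.015, -0.001]
wrist_force: [-0.4, 0.8, -0.5]
opening: 0.501
grasp_force: 0.0
```

Request:
arm_command(
  dp=[
    [0,0,0],
    [0,0,0.015],
    [0,0,0.015],
    [0,0,0.015],
    [0,0,0.015],
  ],
  turn=[
    [0,0,0],
    [0,0,0],
    [0,0,0],
    [0,0,0],
    [0,0,0],
  ],
  jaw=[0.5,0.5,0.5,0.5,0.5],
)

```text
time_s: 18.8
eef_pos: [0.6217, 0.2666, 0.0344]
eef_rot: [-0.0, 1.0, -0.014, 0.0]
wrist_force: [0.1, -0.7, 1.1]
opening: 0.503
grasp_force: 0.0
```

Request:
arm_command(
  dp=[
    [0,0,0],
    [0,0,0],
    [0,0,0],
    [0,0,0],
    [0,0,0],
  ],
  turn=[
    [0,0,0],
    [0,0,0],
    [0,0,0],
    [0,0,0],
    [0,0,0],
  ],
  jaw=[0.2,0.2,0.2,0.2,0.2],
)

```text
time_s: 19.42
eef_pos: [0.622, 0.2666, 0.0346]
eef_rot: [-0.0, 1.0, -0.014, 0.0]
wrist_force: [-0.5, 0.1, 4.5]
opening: 0.298
grasp_force: 59.6
```

Request:
arm_command(
  dp=[
    [0,0,-0.06],
    [0,0,-0.16],
    [0,0,-0.3],
    [0,0,-0.45],
    [0,0,-0.5],
  ],
  turn=[
    [0,0,0],
    [0,0,0],
    [0,0,0],
    [0,0,0],
    [0,0,0],
  ],
  jaw=[0.2,0.2,0.2,0.2,0.2],
)

```text
time_s: 20.05
eef_pos: [0.6229, 0.2669, 0.1624]
eef_rot: [-0.001, 1.0, -0.014, 0.002]
wrist_force: [0.5, 0.4, -0.6]
opening: 0.293
grasp_force: 59.3
```

Request:
arm_command(
  dp=[
    [0,0,0],
    [-0.1,0.2,0],
    [-0.25,0.4,0],
    [-0.4,0.6,0],
    [-0.55,0.75,0],
  ],
  turn=[
    [0,0,0],
    [0,0,0],
    [0,0,0],
    [0,0,0],
    [0,0,0],
  ],
  jaw=[0.2,0.2,0.2,0.2,0.2],
)

```text
time_s: 20.68
eef_pos: [0.4759, 0.0815, 0.1569]
eef_rot: [0.0, 1.0, -0.015, -0.002]
wrist_force: [0.2, -0.8, -0.9]
opening: 0.292
grasp_force: 59.4
```

Request:
arm_command(
  dp=[
    [-0.1,0.08,0],
    [-0.2,0.16,0],
    [-0.3,0.2,0],
    [-0.35,0.22,0],
    [-0.35,0.22,0],
  ],
  turn=[
    [0,0,0],
    [0,0,0],
    [0,0,0],
    [0,0,0],
    [0,0,0],
  ],
  jaw=[0.2,0.2,0.2,0.2,0.2],
)

```text
time_s: 21.3
eef_pos: [0.389, 0.0307, 0.1585]
eef_rot: [-0.0, 1.0, -0.015, -0.001]
wrist_force: [0.6, 0.6, -0.6]
opening: 0.293
grasp_force: 59.5
```

```bash
python3 - <<'E'
from h import *
for i in range(6): camera("wrist")
o=get_obs();w=camera("wrist");np.save("w8.npy",o,allow_pickle=True)
print({k:np.round(o[k],4).tolist() for k in("time_s","eef_pos","eef_rot","wrist_force","opening","q")})
cv2.imwrite("pics/w8.png",w)
g=cv2.imread("pics/w8.png",0);X=proj("wrist",(.44,.03,.066),o)[0];print(X)
print("outer");circ("wrist",g,o,X,.066,.036);print("inner");circ("wrist",g,o,X,.066,.033)
E
```

```text
{'time_s': 21.6, 'eef_pos': [0.3902, 0.0308, 0.1592], 'eef_rot': [-0.0, 0.9999, -0.0142, -0.0], 'wrist_force': [-0.0087, 0.8078, -1.5042], 'opening': 0.2942, 'q': [-0.2269, -0.1713, 2.115, 0.0001, 1.1979, 1.3723]}
[285.53533154 137.99617672]
outer
inner
```

View pics/w8.png

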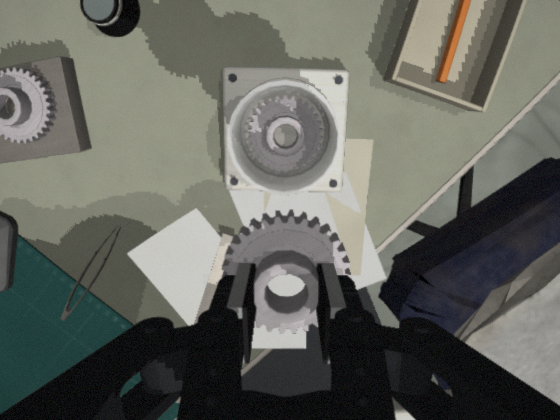

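The wrist view shows the gear held level, hub at (287,288). The magazine mouth ring spans about columns 227–344 and rows 80–194, the inner gear hub is at (286,133), and the base screws are at (232,77), (337,79), (333,184) and (234,182).

```bash
python3 - <<'E'
from h import *
o=np.load("w8.npy",allow_pickle=True).item();g=cv2.imread("pics/w8.png",0)
print("ring",onz("wrist",(285.7,137),.066,o)[0],onz("wrist",[(227,137),(344,137),(286,80),(286,194)],.066,o))
s=onz("wrist",[(232,77),(337,79),(333,184),(234,182)],.012,o);print("base",s.mean(0),onz("wrist",[(222,68),(349,68),(342,190),(226,190)],.012,o).mean(0))
print("hub in mag",onz("wrist",(286,133),.036,o))
print(g[137,215:240],g[137,332:356]);print(g[70:96,286],g[180:206,286])
R,p=pose(o);print("held hub px at opening ->",onz("wrist",(287,288),p[2]+.0114,o))
E
```

```text
ring [0.4406141  0.02988013 0.066     ] [[ 0.44175498  0.06651398  0.066     ]
 [ 0.43971822 -0.00650084  0.066     ]
 [ 0.47478992  0.02874225  0.066     ]
 [ 0.40395971  0.03071266  0.066     ]]
base [0.43887628 0.03128172 0.012     ] [0.43963051 0.03072327 0.012     ]
hub in mag [[0.44029088 0.02970988 0.036     ]]
[126 129 128 129 122  88  83  82  97 132 158 174 195 205 205 199 178 158
 157 146 138 131 124 120 113] [118 122 124 128 134 171 203 213 211 212 214 206 193 152 152 152 149 147
 149 147 149 147 146 146]
[144 147 151 150 150 149 148 128 138 156 184 192 193 191 184 151 134 139
 138 132 130 131 132 121 122 132] [126 125 125 127 131 131 134 140 143 143 151 172 189 192 191 197 198 199
 201 197 197 200 199 199 201 200]
held hub px at opening -> [[0.39269159 0.03060387 0.17060129]]
```

Request:
arm_command(
  dp=[
    [0.1,0,0],
    [0.196,0,0],
    [0.196,0,0.1],
    [0.196,0,0.2],
    [0.196,0,0.28],
  ],
  turn=[
    [0,0,0],
    [0,0,0],
    [0,0,0],
    [0,0,0],
    [0,0,0],
  ],
  jaw=[0.2,0.2,0.2,0.2,0.2],
)

```text
time_s: 22.28
eef_pos: [0.4386, 0.0294, 0.0881]
eef_rot: [-0.0, 1.0, -0.014, -0.0]
wrist_force: [0.6, 0.5, -1.0]
opening: 0.29
grasp_force: 59.5
```

```bash
python3 - <<'E'
from h import *
for i in range(6): camera("wrist")
o=get_obs();w=camera("wrist");np.save("w9.npy",o,allow_pickle=True)
print({k:np.round(o[k],4).tolist() for k in("time_s","eef_pos","eef_rot","wrist_force","opening")})
cv2.imwrite("pics/w9.png",w)
a=camera("scene");b=camera("side");np.save("s9.npy",np.array([a,b]))
cv2.imwrite("pics/m9.png",cv2.hconcat([w[130:410,170:410],cv2.resize(a[130:250,330:450],(280,280)),cv2.resize(b[150:230,310:390],(280,280))]))
E
```

```text
{'time_s': 22.575, 'eef_pos': [0.4396, 0.0291, 0.0901], 'eef_rot': [0.0001, 0.9999, -0.0144, 0.0008], 'wrist_force': [0.5998, -0.2276, -1.6123], 'opening': 0.297}
```

View pics/m9.png

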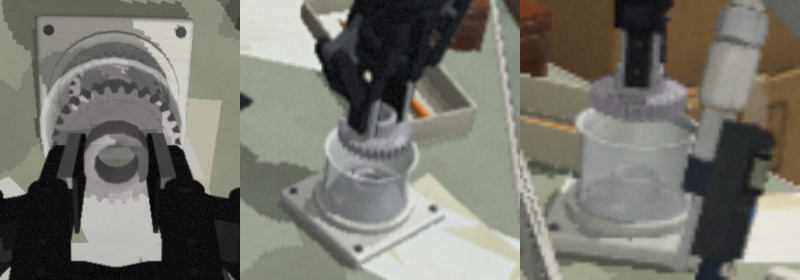

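The wrist, scene and side views show the gear level and centred over the magazine mouth.

Request:
arm_command(
  dp=[
    [0,0,0.02],
    [0,0,0.04],
    [0,0,0.06],
    [0,0,0.065],
    [0,0,0.065],
  ],
  turn=[
    [0,0,0],
    [0,0,0],
    [0,0,0],
    [0,0,0],
    [0,0,0],
  ],
  jaw=[0.2,0.2,0.2,0.2,0.2],
)

```text
time_s: 23.35
eef_pos: [0.4386, 0.0292, 0.0728]
eef_rot: [-0.0, 1.0, -0.015, -0.0]
wrist_force: [-0.5, 0.3, -1.7]
opening: 0.293
grasp_force: 59.5
```

Request:
arm_command(
  dp=[
    [0,0,0.01],
    [0,0,0.01],
    [0,0,0.01],
  ],
  turn=[
    [0,0,0],
    [0,0,0],
    [0,0,0],
  ],
  jaw=[0.2,0.2,0.2],
)

```text
time_s: 23.72
eef_pos: [0.4387, 0.0292, 0.0705]
eef_rot: [0.0, 1.0, -0.015, 0.0]
wrist_force: [0.4, -0.1, -1.2]
opening: 0.297
grasp_force: 59.5
```

Request:
arm_command(
  dp=[
    [0.004,-0.002,0.005],
    [0.004,-0.002,0.005],
    [0.004,-0.002,0.005],
    [0.004,-0.002,0.005],
    [0.004,-0.002,0.005],
  ],
  turn=[
    [0,0,0],
    [0,0,0],
    [0,0,0],
    [0,0,0],
    [0,0,0],
  ],
  jaw=[0.2,0.2,0.6,0.6,0.6],
)

```text
time_s: 24.35
eef_pos: [0.4399, 0.0297, 0.0694]
eef_rot: [0.0, 1.0, -0.014, 0.0]
wrist_force: [-0.2, 0.6, 0.3]
opening: 0.599
grasp_force: 0.0
```

Request:
arm_command(
  dp=[
    [0,0,-0.15],
    [0,0,-0.3],
    [-0.1,0,-0.4],
    [-0.2,0,-0.4],
    [-0.2,0,-0.4],
  ],
  turn=[
    [0,0,0],
    [0,0,0],
    [0,0,0],
    [0,0,0],
    [0,0,0],
  ],
  jaw=[0.6,0.6,0.6,0.6,0.6],
)

```text
time_s: 24.98
eef_pos: [0.3889, 0.0313, 0.1694]
eef_rot: [0.0, 1.0, -0.015, 0.0]
wrist_force: [0.0, -0.3, -0.4]
opening: 0.593
grasp_force: 0.0
```

```bash
python3 - <<'E'
from h import *
for i in range(4): camera("wrist")
o=get_obs();w=camera("wrist");np.save("w10.npy",o,allow_pickle=True)
print({k:np.round(o[k],4).tolist() for k in("time_s","eef_pos","eef_rot","opening")})
cv2.imwrite("pics/w10.png",w);g=cv2.imread("pics/w10.png",0)
for z in (.044,.060): print(z,proj("wrist",(.44,.03,z),o))
print("hub@.060");circ("wrist",g,o,proj("wrist",(.44,.03,.06),o)[0],.060,.014)
print("rim@.046");circ("wrist",g,o,proj("wrist",(.44,.03,.046),o)[0],.046,.028)
a=camera("side");s=cv2.absdiff(a,cv2.imread("pics/side0.png"));print("side tube change",s[175:215,320:360].mean())
E
```

```text
{'time_s': 25.175, 'eef_pos': [0.3904, 0.031, 0.1692], 'eef_rot': [-0.0, 0.9999, -0.0146, 0.0001], 'opening': 0.6009}
0.044 [[285.77079058 133.47969057]]
0.06 [[285.75231235 135.76352105]]
hub@.060
rim@.046
side tube change 6.19625
```

```bash
python3 - <<'E'
from h import *
g=cv2.imread("pics/w10.png",0);o=np.load("w10.npy",allow_pickle=True).item()
print(g[136,225:346:3]);print(g[85:196:3,286])
c=cv2.Canny(cv2.GaussianBlur(g,(3,3),0),40,100)[70:200,215:355]
n,l,s,ce=cv2.connectedComponentsWithStats(c,connectivity=8)
for i in range(1,n):
  if s[i,2]>18 and s[i,3]>18: print(s[i],"centre",s[i,0]+s[i,2]/2+215,s[i,1]+s[i,3]/2+70)
for nme,z,r in(("hub",.06,.014),("bore",.06,.0085),("rim",.046,.028),("mouth",.066,.036),("oldhub",.036,.014)):
  p=proj("wrist",[(.44,.03,z),(.44,.03+r,z),(.44+r,.03,z)],o);print(nme,p[0],np.abs(p[0]-p[1]).max(),np.abs(p[0]-p[2]).max())
E
```

```text
[ 91 160 191 156 132 110 107 142 167 165 170 170 134 115 158 174 111 113
 118 118 117 118 116 115  64 152 169 140 161 157 122 120  97  89  77 109
 119 188 200 185 142]
[169 128 120 118 156 172 162 117 119 126  91 171 165 107 115 113 110 116
 111 111  76  70 165 171 152 144 119 113 111  93 101 119 120 130 146 184
 185]
[ 13   0 127 118 405] centre 291.5 129.0
[ 18  15 103 104 541] centre 284.5 137.0
[63 23 29 40 90] centre 292.5 113.0
[ 30  24  73  69 303] centre 281.5 128.5
[ 91  41  24  59 130] centre 318.0 140.5
[ 51  46  40  40 113] centre 286.0 136.0
[58 52 27 28 98] centre 286.5 136.0
hub [285.75238376 135.76289583] 21.055273075906655 21.477058885510942
bore [285.75238376 135.76289583] 12.788434346079725 12.976221510440126
rim [285.76866444 133.74995547] 39.90902122840757 41.23726435372053
mouth [285.74485713 136.69367186] 55.272807297834106 57.60300696068228
oldhub [285.77931096 132.43391561] 19.277710555846113 19.67389048529604
```

The edge contours confirm the dropped gear. The hub ring is 40 px wide, centred at (286,136) and concentric with the mouth, at the size expected for hub top z of about 60 mm. It has seated.

Request:
arm_command(
  dp=[
    [0.06,-0.2,0],
    [0.12,-0.4,0],
    [0.2,-0.6,0],
    [0.28,-0.8,0.05],
    [0.28,-0.8,0.05],
  ],
  turn=[
    [0,0,0],
    [0,0,0],
    [0,0,0],
    [0,0,0],
    [0,0,0],
  ],
  jaw=[0.6,0.6,0.6,0.6,0.6],
)

```text
time_s: 25.9
eef_pos: [0.4655, 0.2317, 0.1546]
eef_rot: [0.0, 1.0, -0.013, -0.002]
wrist_force: [0.2, 0.0, -0.3]
opening: 0.598
grasp_force: 0.0
```

```bash
cat > ring.py <<'E'
from h import *
def ring(w,o,C,r,span=2.2,dbg=True):
    g=cv2.cvtColor(w,cv2.COLOR_BGR2GRAY);p=proj("wrist",[C,(C[0],C[1]+r,C[2])],o);rp=abs(p[0]-p[1]).max();u,v=p[0].astype(int);s=int(rp*span)
    e=cv2.Canny(cv2.GaussianBlur(g,(3,3),0),40,100)[v-s:v+s,u-s:u+s]
    n,l,st,_=cv2.connectedComponentsWithStats(e,connectivity=8)
    for i in range(1,n):
        x,y,a,b,_=st[i]
        if a>rp*.8 and b>rp*.8:
            q=np.array([u-s+x+(a-1)/2,v-s+y+(b-1)/2]);print("  box",a,b,"exp",round(2*rp,1),"px",q,np.round(onz("wrist",q,C[2],o)[0],4))
E
python3 - <<'E'
from ring import *
for i in range(6): camera("wrist")
o=get_obs();w=camera("wrist");np.save("w11.npy",o,allow_pickle=True);cv2.imwrite("pics/w11.png",w)
print({k:np.round(o[k],4).tolist() for k in("time_s","eef_pos","eef_rot","opening")})
print("hub");ring(w,o,(.4666,.2296,.044),.014);print("bore");ring(w,o,(.4666,.2296,.044),.0085)
print("same method, w7 stand gear hub");ring(cv2.imread("pics/w7.png"),np.load("w7.npy",allow_pickle=True).item(),(.621,.266,.046),.014)
E
```

```text
{'time_s': 26.2, 'eef_pos': [0.4656, 0.228, 0.1571], 'eef_rot': [0.0, 0.9999, -0.0152, 0.0003], 'opening': 0.5998}
hub
  box 56 55 exp 39.4 px [273.5 188. ] [0.4789 0.2366 0.044 ]
  box 38 21 exp 39.4 px [284.5 188. ] [0.4786 0.2289 0.044 ]
  box 77 50 exp 39.4 px [283.  206.5] [0.4652 0.2304 0.044 ]
  box 26 25 exp 39.4 px [283.5 201. ] [0.4692 0.2299 0.044 ]
bore
  box 38 21 exp 23.9 px [284.5 188. ] [0.4786 0.2289 0.044 ]
  box 44 34 exp 23.9 px [279.5 198.5] [0.4711 0.2327 0.044 ]
  box 26 25 exp 23.9 px [283.5 201. ] [0.4692 0.2299 0.044 ]
  box 15 16 exp 23.9 px [265.  221.5] [0.4543 0.2437 0.044 ]
  box 21 13 exp 23.9 px [299. 223.] [0.4525 0.2193 0.044 ]
same method, w7 stand gear hub
  box 71 82 exp 40.2 px [281.  205.5] [0.6239 0.2693 0.046 ]
  box 41 36 exp 40.2 px [303.  221.5] [0.6117 0.2542 0.046 ]
```

```bash
python3 - <<'E'
from h import *
g=cv2.imread("pics/w11.png",0);o=np.load("w11.npy",allow_pickle=True).item()
print("rows 170..",g[170:232,283]);print("cols 255..",g[201,255:313])
E
```

```text
rows 170.. [120 119 118 121 118 116 116 121  98  72  72  74 111 148 167 168 170 171
 167 123  74  64  64  61  58  60  60  63  63  64  64  60  62  83  76  62
  63  63  69  68  73  66  84 136 161 166 170 171 174 173 174 173 174 174
 173 173 170 167 157 135 122 119]
cols 255.. [172 174 174 173 160 151 150 146 145 129 143 157 160 171 179 174 134  84
  72  73  77  74  75  75  73  71  68  65  60  64  62  59  62  63  63  61
  61  64  61  62  79 130 155 164 170 175 174 155 161 162 168 171 172 172
 173 172 174 175]
```

Request:
arm_command(
  dp=[
    [0.017,-0.01,0.15],
    [0.017,-0.01,0.3],
    [0.017,-0.01,0.42],
    [0.017,-0.01,0.48],
    [0.017,-0.01,0.48],
  ],
  turn=[
    [0,0,0],
    [0,0,0],
    [0,0,0],
    [0,0,0],
    [0,0,0],
  ],
  jaw=[0.6,0.5,0.5,0.5,0.5],
)

```text
time_s: 26.88
eef_pos: [0.4695, 0.2309, 0.0364]
eef_rot: [0.0, 1.0, -0.015, -0.001]
wrist_force: [-0.5, 0.8, 0.3]
opening: 0.499
grasp_force: 0.0
```

Request:
arm_command(
  dp=[
    [0,0,0],
    [0,0,0.01],
    [0,0,0.01],
    [0,0,0.01],
    [0,0,0.01],
  ],
  turn=[
    [0,0,0],
    [0,0,0],
    [0,0,0],
    [0,0,0],
    [0,0,0],
  ],
  jaw=[0.5,0.5,0.5,0.5,0.5],
)

```text
time_s: 27.5
eef_pos: [0.4699, 0.2315, 0.0343]
eef_rot: [-0.0, 1.0, -0.014, 0.0]
wrist_force: [-0.2, -0.8, -0.3]
opening: 0.498
grasp_force: 0.0
```

Request:
arm_command(
  dp=[
    [0,0.004,0.006],
    [0,0.004,0.006],
    [0,0.004,0.006],
    [0,0.004,0.006],
    [0,0.004,0.006],
  ],
  turn=[
    [0,0,0],
    [0,0,0],
    [0,0,0],
    [0,0,0],
    [0,0,0],
  ],
  jaw=[0.5,0.2,0.2,0.2,0.2],
)

```text
time_s: 28.12
eef_pos: [0.4699, 0.2304, 0.0328]
eef_rot: [0.0, 1.0, -0.014, 0.0]
wrist_force: [-1.9, -1.1, 4.3]
opening: 0.292
grasp_force: 59.2
```

Request:
arm_command(
  dp=[
    [0,0,-0.06],
    [0,0,-0.2],
    [0,0,-0.35],
    [0,0,-0.5],
    [0,0,-0.5],
  ],
  turn=[
    [0,0,0],
    [0,0,0],
    [0,0,0],
    [0,0,0],
    [0,0,0],
  ],
  jaw=[0.2,0.2,0.2,0.2,0.2],
)

```text
time_s: 28.75
eef_pos: [0.4722, 0.2311, 0.1618]
eef_rot: [-0.001, 1.0, -0.014, 0.004]
wrist_force: [0.9, 0.8, -1.1]
opening: 0.29
grasp_force: 59.2
```

```bash
python3 - <<'E'
from ring import *
for i in range(6): camera("wrist")
o=get_obs();w=camera("wrist");np.save("w12.npy",o,allow_pickle=True);cv2.imwrite("pics/w12.png",w)
print({k:np.round(o[k],4).tolist() for k in("time_s","eef_pos","eef_rot","wrist_force","opening","grasp_force")})
R,p=pose(o);P=(p[0]-.001,p[1],p[2]+.0116);print(proj("wrist",P,o));print("hub bore now");ring(w,o,P,.0085)
o8=np.load("w8.npy",allow_pickle=True).item();p8=o8["eef_pos"];print("gear1 in hand (ref)");ring(cv2.imread("pics/w8.png"),o8,(p8[0]-.001,p8[1],p8[2]+.0114),.0085)
g=cv2.cvtColor(w,cv2.COLOR_BGR2GRAY);g8=cv2.imread("pics/w8.png",0);print(g[265:325:2,287]);print(g8[265:325:2,287])
E
```

```text
{'time_s': 29.05, 'eef_pos': [0.4688, 0.2302, 0.1563], 'eef_rot': [0.0003, 0.9999, -0.0145, -0.0014], 'wrist_force': [1.2783, 0.0532, -1.7931], 'opening': 0.2942, 'grasp_force': 59.2345}
[[286.65002712 296.08510073]]
hub bore now
  box 28 81 exp 42.7 px [318.5 302. ] [0.4647 0.2175 0.1679]
  box 60 79 exp 42.7 px [283.5 303. ] [0.4647 0.2315 0.1679]
gear1 in hand (ref)
  box 80 79 exp 42.7 px [291.5 301. ] [0.3868 0.029  0.1706]
[129 124 122 120 104 142 149 147 147 151 149 148 147 147 147 144  76  71
  67  68  64  65  72  71 107 142 147 151 156 170]
[135 131 125 117 121 194 198 198 200 197 201 196 199 198 195 191  81  68
  67  66  64  68  67  72  99 142 150 154 158 165]
```

The held gear's row profile matches the first gear's, so it sits the same way in the hand.

Request:
arm_command(
  dp=[
    [0.15,-0.04,0],
    [0.3,-0.08,0],
    [0.45,-0.12,0],
    [0.605,-0.16,0],
    [0.605,-0.16,0],
  ],
  turn=[
    [0,0,0],
    [0,0,0],
    [0,0,0],
    [0,0,0],
    [0,0,0],
  ],
  jaw=[0.2,0.2,0.2,0.2,0.2],
)

```text
time_s: 29.72
eef_pos: [0.6236, 0.2658, 0.1558]
eef_rot: [0.0, 1.0, -0.015, -0.001]
wrist_force: [-0.8, -0.0, -2.1]
opening: 0.298
grasp_force: 59.3
```

Request:
arm_command(
  dp=[
    [0,0,0],
    [0,0,0],
    [0,0,0.08],
    [0,0,0.16],
    [0,0,0.16],
  ],
  turn=[
    [0,0,0],
    [0,0,0],
    [0,0,0],
    [0,0,0],
    [0,0,0],
  ],
  jaw=[0.2,0.2,0.2,0.2,0.2],
)

```text
time_s: 30.35
eef_pos: [0.6197, 0.2654, 0.114]
eef_rot: [0.001, 1.0, -0.015, -0.003]
wrist_force: [-0.5, 0.1, -1.4]
opening: 0.293
grasp_force: 59.3
```

```bash
python3 - <<'E'
from h import *
for i in range(4): camera("wrist")
o=get_obs();print({k:np.round(o[k],4).tolist() for k in("time_s","eef_pos","eef_rot","wrist_force")})
E
```

```text
{'time_s': 30.55, 'eef_pos': [0.6226, 0.2661, 0.1182], 'eef_rot': [-0.0001, 0.9999, -0.0145, 0.0005], 'wrist_force': [0.5742, 0.337, -0.5029]}
```

Request:
arm_command(
  dp=[
    [-0.003,0,0.06],
    [-0.003,0,0.12],
    [-0.003,0,0.16],
    [-0.003,0,0.2],
    [-0.003,0,0.2],
  ],
  turn=[
    [0,0,0],
    [0,0,0],
    [0,0,0],
    [0,0,0],
    [0,0,0],
  ],
  jaw=[0.2,0.2,0.2,0.2,0.2],
)

```text
time_s: 31.18
eef_pos: [0.6206, 0.2658, 0.0663]
eef_rot: [0.0, 1.0, -0.015, -0.001]
wrist_force: [0.6, -0.2, -1.0]
opening: 0.292
grasp_force: 59.3
```

Request:
arm_command(
  dp=[
    [0,0,0.03],
    [0,0,0.06],
    [0,0,0.09],
    [0,0,0.11],
    [0,0,0.11],
  ],
  turn=[
    [0,0,0],
    [0,0,0],
    [0,0,0],
    [0,0,0],
    [0,0,0],
  ],
  jaw=[0.2,0.2,0.2,0.2,0.2],
)

```text
time_s: 31.8
eef_pos: [0.6209, 0.2659, 0.0395]
eef_rot: [0.0, 1.0, -0.015, -0.001]
wrist_force: [-0.8, 0.0, -0.7]
opening: 0.296
grasp_force: 59.3
```

No contact force so far. I'll ease it down onto the seat.

Request:
arm_command(
  dp=[
    [0,0,0.006],
    [0,0,0.01],
    [0,0,0.01],
    [0,0,0.01],
    [0,0,0.01],
  ],
  turn=[
    [0,0,0],
    [0,0,0],
    [0,0,0],
    [0,0,0],
    [0,0,0],
  ],
  jaw=[0.2,0.2,0.2,0.2,0.2],
)

```text
time_s: 32.42
eef_pos: [0.6215, 0.266, 0.0378]
eef_rot: [-0.0, 1.0, -0.015, 0.0]
wrist_force: [0.2, -0.2, -1.6]
opening: 0.294
grasp_force: 59.3
```

Request:
arm_command(
  dp=[
    [0,0,0.006],
    [0,0,0.006],
    [0,0,0.006],
    [0,0,0.006],
    [0,0,0.006],
  ],
  turn=[
    [0,0,0],
    [0,0,0],
    [0,0,0],
    [0,0,0],
    [0,0,0],
  ],
  jaw=[0.2,0.2,0.2,0.2,0.2],
)

```text
time_s: 33.05
eef_pos: [0.6214, 0.266, 0.0363]
eef_rot: [-0.0, 1.0, -0.015, 0.0]
wrist_force: [0.4, 0.3, -1.0]
opening: 0.296
grasp_force: 59.3
```

Request:
arm_command(
  dp=[
    [0,0,0.006],
    [0,0,0.006],
    [0,0,0.006],
    [0,0,0.01],
    [0,0,0.01],
  ],
  turn=[
    [0,0,0],
    [0,0,0],
    [0,0,0],
    [0,0,0],
    [0,0,0],
  ],
  jaw=[0.2,0.2,0.2,0.2,0.2],
)

```text
time_s: 33.67
eef_pos: [0.6217, 0.2661, 0.0354]
eef_rot: [-0.0, 1.0, -0.014, 0.0]
wrist_force: [-5.3, -1.2, 11.5]
opening: 0.294
grasp_force: 60.7
```

Request:
arm_command(
  dp=[
    [0,0,0],
    [0,0,0],
    [0,0,0],
    [0,0,-0.1],
    [0,0,-0.3],
  ],
  turn=[
    [0,0,0],
    [0,0,0],
    [0,0,0],
    [0,0,0],
    [0,0,0],
  ],
  jaw=[0.4,0.5,0.5,0.5,0.5],
)

```text
time_s: 34.3
eef_pos: [0.6192, 0.2654, 0.1062]
eef_rot: [0.001, 1.0, -0.015, -0.003]
wrist_force: [1.1, 0.3, 1.5]
opening: 0.496
grasp_force: 0.0
```

Request:
arm_command(
  dp=[
    [0,0,-0.16],
    [0,0,-0.16],
    [0,0,-0.16],
    [0,0,-0.16],
    [0,0,-0.16],
  ],
  turn=[
    [0,0,0],
    [0,0,0],
    [0,0,0],
    [0,0,0],
    [0,0,0],
  ],
  jaw=[0.62,0.62,0.62,0.62,0.62],
)

```text
time_s: 34.92
eef_pos: [0.6206, 0.2658, 0.1471]
eef_rot: [0.0, 1.0, -0.014, -0.001]
wrist_force: [-0.4, 0.1, -0.6]
opening: 0.619
grasp_force: 0.0
```

```bash
python3 - <<'E'
from ring import *
for i in range(4): camera("wrist")
o=get_obs();w=camera("wrist");np.save("w13.npy",o,allow_pickle=True);cv2.imwrite("pics/w13.png",w)
print({k:np.round(o[k],4).tolist() for k in("time_s","eef_pos","eef_rot","wrist_force","opening")})
a=cv2.imread("pics/w7.png",0);b=cv2.imread("pics/w13.png",0);print(np.load("w7.npy",allow_pickle=True).item()["eef_pos"])
s=camera("side");cv2.imwrite("pics/sd13.png",s);s7=cv2.imread("pics/m7.png")[:,300:]
cv2.imwrite("pics/m13.png",cv2.hconcat([w[100:340,150:450],cv2.resize(s[160:250,170:350],(480,240))]))
n=cv2.imread("pics/m13.png");print("side diff", cv2.absdiff(n[:,300:],s7)[150:240,0:250].mean(), cv2.absdiff(n[:,300:],s7)[150:240,90:170].mean())
E
```

```text
{'time_s': 35.125, 'eef_pos': [0.6212, 0.266, 0.1482], 'eef_rot': [0.0001, 0.9999, -0.0145, -0.0003], 'wrist_force': [-0.3747, -0.4657, -0.0415], 'opening': 0.6209}
[0.62187801 0.26571964 0.15343678]
side diff 1.7330666666666668 2.555648148148148
```

View pics/m13.png

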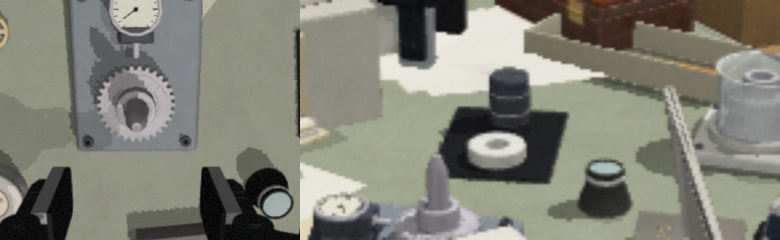

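The new gear is seated like the first one, hub at crop (135,110). The magazine shows two gears, and the spacer and weight are still on the mat.

Request:
arm_command(
  dp=[
    [0,0.15,0],
    [0.042,0.3,0],
    [0.042,0.45,0],
    [0.042,0.638,0],
    [0.042,0.638,0],
  ],
  turn=[
    [0,0,0],
    [0,0,0],
    [0,0,0],
    [0,0,0],
    [0,0,0],
  ],
  jaw=[0.62,0.62,0.62,0.62,0.62],
)

```text
time_s: 35.85
eef_pos: [0.6275, 0.1031, 0.1488]
eef_rot: [0.0, 1.0, -0.017, 0.0]
wrist_force: [-0.3, 0.4, 0.3]
opening: 0.622
grasp_force: 0.0
```

Request:
arm_command(
  dp=[
    [0,0,0.1],
    [0,0,0.25],
    [0,0,0.4],
    [0,0,0.5],
    [0,0,0.54],
  ],
  turn=[
    [0,0,0],
    [0,0,0],
    [0,0,0],
    [0,0,0],
    [0,0,0],
  ],
  jaw=[0.62,0.62,0.62,0.62,0.62],
)

```text
time_s: 36.48
eef_pos: [0.626, 0.1072, 0.0119]
eef_rot: [-0.0, 1.0, -0.014, -0.001]
wrist_force: [0.5, -1.2, 0.6]
opening: 0.623
grasp_force: 0.0
```

Request:
arm_command(
  dp=[
    [0,0,0.02],
    [0,0,0.02],
    [0,0,0.02],
    [0,0,0.02],
    [0,0,0.02],
  ],
  turn=[
    [0,0,0],
    [0,0,0],
    [0,0,0],
    [0,0,0],
    [0,0,0],
  ],
  jaw=[0.62,0.62,0.62,0.62,0.62],
)

```text
time_s: 37.1
eef_pos: [0.6275, 0.1062, 0.0092]
eef_rot: [-0.0, 1.0, -0.015, 0.0]
wrist_force: [0.3, -0.1, 0.5]
opening: 0.617
grasp_force: 0.0
```

Request:
arm_command(
  dp=[
    [0,0,0.018],
    [0,0,0.018],
    [0,0,0.018],
    [0,0,0.018],
    [0,0,0.018],
  ],
  turn=[
    [0,0,0],
    [0,0,0],
    [0,0,0],
    [0,0,0],
    [0,0,0],
  ],
  jaw=[0.62,0.62,0.62,0.62,0.62],
)

```text
time_s: 37.72
eef_pos: [0.6273, 0.1063, 0.0043]
eef_rot: [0.0, 1.0, -0.015, 0.0]
wrist_force: [0.2, 0.4, 0.2]
opening: 0.62
grasp_force: 0.0
```

Request:
arm_command(
  dp=[
    [0,0,0.003],
    [0,0,0.003],
    [0,0,0.003],
    [0,0,0.003],
    [0,0,0.003],
  ],
  turn=[
    [0,0,0],
    [0,0,0],
    [0,0,0],
    [0,0,0],
    [0,0,0],
  ],
  jaw=[0.4,0.4,0.4,0.4,0.4],
)

```text
time_s: 38.35
eef_pos: [0.6276, 0.1063, 0.0044]
eef_rot: [0.0, 1.0, -0.014, 0.0]
wrist_force: [-2.0, -0.5, 5.4]
opening: 0.482
grasp_force: 59.8
```

Request:
arm_command(
  dp=[
    [0,0,-0.06],
    [0,0,-0.2],
    [0,0,-0.35],
    [0,0,-0.46],
    [0,0,-0.46],
  ],
  turn=[
    [0,0,0],
    [0,0,0],
    [0,0,0],
    [0,0,0],
    [0,0,0],
  ],
  jaw=[0.4,0.4,0.4,0.4,0.4],
)

```text
time_s: 38.98
eef_pos: [0.6295, 0.1063, 0.1221]
eef_rot: [-0.0, 1.0, -0.014, 0.003]
wrist_force: [0.1, 0.2, -0.6]
opening: 0.48
grasp_force: 60.9
```

Request:
arm_command(
  dp=[
    [0,-0.15,0],
    [-0.04,-0.3,0],
    [-0.04,-0.45,0],
    [-0.04,-0.64,0],
    [-0.04,-0.64,0],
  ],
  turn=[
    [0,0,0],
    [0,0,0],
    [0,0,0],
    [0,0,0],
    [0,0,0],
  ],
  jaw=[0.4,0.4,0.4,0.4,0.4],
)

```text
time_s: 39.6
eef_pos: [0.6204, 0.2696, 0.1168]
eef_rot: [-0.0, 1.0, -0.012, -0.001]
wrist_force: [0.7, -0.6, -0.1]
opening: 0.483
grasp_force: 61.0
```

Request:
arm_command(
  dp=[
    [0,0,0],
    [0,0,0],
    [0,0,0.03],
    [0,0,0.06],
    [0,0,0.06],
  ],
  turn=[
    [0,0,0],
    [0,0,0],
    [0,0,0],
    [0,0,0],
    [0,0,0],
  ],
  jaw=[0.4,0.4,0.4,0.4,0.4],
)

```text
time_s: 40.22
eef_pos: [0.6211, 0.2659, 0.1021]
eef_rot: [0.0, 1.0, -0.015, -0.001]
wrist_force: [0.0, 0.8, -0.9]
opening: 0.481
grasp_force: 61.0
```

Request:
arm_command(
  dp=[
    [0,0,0.05],
    [0,0,0.1],
    [0,0,0.15],
    [0,0,0.19],
    [0,0,0.19],
  ],
  turn=[
    [0,0,0],
    [0,0,0],
    [0,0,0],
    [0,0,0],
    [0,0,0],
  ],
  jaw=[0.4,0.4,0.4,0.4,0.4],
)

```text
time_s: 40.85
eef_pos: [0.621, 0.2663, 0.0545]
eef_rot: [0.0, 1.0, -0.014, -0.001]
wrist_force: [0.6, 0.7, -0.9]
opening: 0.481
grasp_force: 61.0
```

Request:
arm_command(
  dp=[
    [0,0,0.01],
    [0,0,0.02],
    [0,0,0.02],
    [0,0,0.02],
    [0,0,0.02],
  ],
  turn=[
    [0,0,0],
    [0,0,0],
    [0,0,0],
    [0,0,0],
    [0,0,0],
  ],
  jaw=[0.4,0.4,0.4,0.4,0.4],
)

```text
time_s: 41.48
eef_pos: [0.622, 0.2665, 0.0512]
eef_rot: [-0.0, 1.0, -0.015, 0.0]
wrist_force: [-0.2, 0.7, -0.7]
opening: 0.484
grasp_force: 61.0
```

Request:
arm_command(
  dp=[
    [0,0,0.01],
    [0,0,0.015],
    [0,0,0.015],
    [0,0,0.015],
    [0,0,0.015],
  ],
  turn=[
    [0,0,0],
    [0,0,0],
    [0,0,0],
    [0,0,0],
    [0,0,0],
  ],
  jaw=[0.4,0.4,0.4,0.4,0.4],
)

```text
time_s: 42.1
eef_pos: [0.622, 0.2665, 0.0473]
eef_rot: [-0.0, 1.0, -0.015, 0.0]
wrist_force: [-0.2, 0.7, -0.6]
opening: 0.479
grasp_force: 61.0
```

Request:
arm_command(
  dp=[
    [0,0,0.005],
    [0,0,0.005],
    [0,0,0.005],
    [0,0,0.005],
  ],
  turn=[
    [0,0,0],
    [0,0,0],
    [0,0,0],
    [0,0,0],
  ],
  jaw=[0.4,0.4,0.4,0.4],
)

```text
time_s: 42.6
eef_pos: [0.6222, 0.2666, 0.0464]
eef_rot: [-0.0, 1.0, -0.015, 0.0]
wrist_force: [-1.2, 0.4, 4.2]
opening: 0.482
grasp_force: 61.4
```

Request:
arm_command(
  dp=[
    [0,0,0],
    [0,0,0],
    [0,0,-0.05],
    [0,0,-0.2],
    [0,0,-0.38],
  ],
  turn=[
    [0,0,0],
    [0,0,0],
    [0,0,0],
    [0,0,0],
    [0,0,0],
  ],
  jaw=[0.55,0.62,0.62,0.62,0.62],
)

```text
time_s: 43.22
eef_pos: [0.6213, 0.2663, 0.1417]
eef_rot: [0.0, 1.0, -0.015, -0.001]
wrist_force: [0.8, -0.7, -0.3]
opening: 0.619
grasp_force: 0.0
```

Request:
arm_command(
  dp=[
    [0,0.1,0],
    [0,0.3,0],
    [0.04,0.5,0],
    [0.088,0.7,0],
    [0.088,0.91,0],
  ],
  turn=[
    [0,0,0],
    [0,0,0],
    [0,0,0],
    [0,0,0],
    [0,0,0],
  ],
  jaw=[0.62,0.62,0.62,0.62,0.62],
)

```text
time_s: 43.85
eef_pos: [0.6373, 0.0362, 0.1408]
eef_rot: [0.0, 1.0, -0.015, 0.0]
wrist_force: [0.1, -0.6, 0.2]
opening: 0.621
grasp_force: 0.0
```

```bash
python3 - <<'E'
from h import *
for i in range(6): camera("wrist")
o=get_obs();w=camera("wrist");cv2.imwrite("pics/w14.png",w)
print({k:np.round(o[k],4).tolist() for k in("time_s","eef_pos","eef_rot","wrist_force","opening")})
g=cv2.cvtColor(w,cv2.COLOR_BGR2GRAY);X=proj("wrist",(.6365,.0385,.044),o)[0];print("expect",X,proj("wrist",(.6365,.0545,.044),o)[0])
u,v=X.round().astype(int);print(g[v-30:v+30,u]);print(g[v,u-35:u+35])
s=camera("side");d=cv2.imread("pics/sd13.png");cv2.imwrite("pics/sd14.png",s)
E
```

```text
{'time_s': 44.15, 'eef_pos': [0.6369, 0.039, 0.1407], 'eef_rot': [-0.0002, 0.9999, -0.0144, -0.0003], 'wrist_force': [-0.4074, 0.6237, 0.6209], 'opening': 0.6192}
expect [287.23629228 213.12217226] [263.34567259 213.75968256]
[67 57 38 31 48 69 57 37 32 39 45 54 70 82 83 81 85 84 82 82 84 80 83 80
 86 81 80 83 82 84 87 85 83 82 82 82 84 81 80 80 70 79 83 85 81 81 80 78
 83 80 82 79 80 73 52 43 46 43 41 40]
[34 39 36 35 33 33 33 38 36 31 33 39 40 49 70 82 80 81 82 86 84 84 85 81
 82 81 80 80 82 85 83 80 79 84 83 87 79 84 83 83 83 79 72 71 76 86 86 83
 87 86 85 84 83 81 82 81 80 72 70 59 49 41 41 41 46 48 40 43 45 72]
```

The row and column profiles put the weight's top centre at (288.5,216), about (0.6345, 0.038), as left.

Request:
arm_command(
  dp=[
    [0,0.003,0.15],
    [0,0.003,0.3],
    [0,0.003,0.4],
    [0,0.003,0.46],
    [0,0.003,0.46],
  ],
  turn=[
    [0,0,0],
    [0,0,0],
    [0,0,0],
    [0,0,0],
    [0,0,0],
  ],
  jaw=[0.62,0.55,0.5,0.5,0.5],
)

```text
time_s: 44.88
eef_pos: [0.6365, 0.0386, 0.0249]
eef_rot: [-0.0, 1.0, -0.014, -0.001]
wrist_force: [0.6, -0.9, -0.0]
opening: 0.497
grasp_force: 0.0
```

Request:
arm_command(
  dp=[
    [0,0,0.015],
    [0,0,0.015],
    [0,0,0.015],
    [0,0,0.015],
    [0,0,0.015],
  ],
  turn=[
    [0,0,0],
    [0,0,0],
    [0,0,0],
    [0,0,0],
    [0,0,0],
  ],
  jaw=[0.5,0.5,0.5,0.5,0.5],
)

```text
time_s: 45.5
eef_pos: [0.6374, 0.0376, 0.0224]
eef_rot: [0.0, 1.0, -0.015, 0.0]
wrist_force: [0.3, -0.2, -0.3]
opening: 0.499
grasp_force: 0.0
```

Request:
arm_command(
  dp=[
    [0,0,0],
    [0,0,0],
    [0,0,0],
    [0,0,0],
    [0,0,0],
  ],
  turn=[
    [0,0,0],
    [0,0,0],
    [0,0,0],
    [0,0,0],
    [0,0,0],
  ],
  jaw=[0.25,0.25,0.25,0.25,0.25],
)

```text
time_s: 46.12
eef_pos: [0.6377, 0.0377, 0.0227]
eef_rot: [-0.0, 1.0, -0.015, 0.0]
wrist_force: [-0.7, 0.1, 5.2]
opening: 0.348
grasp_force: 60.2
```

Request:
arm_command(
  dp=[
    [0,0,-0.06],
    [0,0,-0.2],
    [0,0,-0.35],
    [0,0,-0.47],
    [0,0,-0.47],
  ],
  turn=[
    [0,0,0],
    [0,0,0],
    [0,0,0],
    [0,0,0],
    [0,0,0],
  ],
  jaw=[0.25,0.25,0.25,0.25,0.25],
)

```text
time_s: 46.75
eef_pos: [0.6391, 0.0375, 0.1427]
eef_rot: [0.0, 1.0, -0.014, 0.003]
wrist_force: [-0.0, -0.4, -2.1]
opening: 0.349
grasp_force: 59.8
```

Request:
arm_command(
  dp=[
    [-0.02,-0.2,0],
    [-0.04,-0.4,0],
    [-0.06,-0.6,0],
    [-0.08,-0.8,0],
    [-0.082,-0.913,0],
  ],
  turn=[
    [0,0,0],
    [0,0,0],
    [0,0,0],
    [0,0,0],
    [0,0,0],
  ],
  jaw=[0.25,0.25,0.25,0.25,0.25],
)

```text
time_s: 47.38
eef_pos: [0.6212, 0.2688, 0.137]
eef_rot: [0.0, 1.0, -0.013, -0.002]
wrist_force: [-0.7, -0.6, -3.0]
opening: 0.346
grasp_force: 60.0
```

Request:
arm_command(
  dp=[
    [0,0,0],
    [0,0,0],
    [0,0,0.03],
    [0,0,0.06],
    [0,0,0.06],
  ],
  turn=[
    [0,0,0],
    [0,0,0],
    [0,0,0],
    [0,0,0],
    [0,0,0],
  ],
  jaw=[0.25,0.25,0.25,0.25,0.25],
)

```text
time_s: 48.0
eef_pos: [0.6227, 0.2656, 0.1232]
eef_rot: [0.0, 1.0, -0.015, -0.001]
wrist_force: [0.1, 0.2, -2.5]
opening: 0.348
grasp_force: 60.0
```

```bash
python3 - <<'E'
from h import *
for i in range(4): camera("wrist")
o=get_obs();w=camera("wrist");cv2.imwrite("pics/w15.png",w)
print({k:np.round(o[k],4).tolist() for k in("time_s","eef_pos","eef_rot","wrist_force","opening")})
p=o["eef_pos"];X=proj("wrist",(p[0]-.002,p[1],p[2]-.0187+.04),o)[0];print(X)
g=cv2.cvtColor(w,cv2.COLOR_BGR2GRAY);u,v=X.round().astype(int);print(g[v-60:v+60:3,u]);print(g[v,u-50:u+50:3])
E
```

```text
{'time_s': 48.2, 'eef_pos': [0.6237, 0.2664, 0.125], 'eef_rot': [-0.0001, 0.9999, -0.0146, 0.0003], 'wrist_force': [-0.3407, 0.2491, -2.0209], 'opening': 0.3482}
[286.73392591 311.40562675]
[31 32 34 84 37 29 34 32 49 53 69 70 74 72 77 75 75 74 77 74 76 72 74 71
 67 58 71 71 70 73 69 73 75 54 58 60 59 98 93 86]
[35 17 14 35 72 75 73 73 73 77 74 75 75 73 73 71 73 74 72 74 74 57 75 63
 50 45 49 47 46 41 18 10 20 22]
```

Request:
arm_command(
  dp=[
    [0.002,0,0.04],
    [0.002,0,0.08],
    [0.002,0,0.12],
    [0.002,0,0.16],
    [0.002,0,0.16],
  ],
  turn=[
    [0,0,0],
    [0,0,0],
    [0,0,0],
    [0,0,0],
    [0,0,0],
  ],
  jaw=[0.25,0.25,0.25,0.25,0.25],
)

```text
time_s: 48.88
eef_pos: [0.6229, 0.2662, 0.0831]
eef_rot: [0.0, 1.0, -0.015, -0.001]
wrist_force: [-0.7, 0.5, -3.0]
opening: 0.347
grasp_force: 60.0
```

Request:
arm_command(
  dp=[
    [0,0,0.01],
    [0,0,0.02],
    [0,0,0.02],
    [0,0,0.02],
    [0,0,0.02],
  ],
  turn=[
    [0,0,0],
    [0,0,0],
    [0,0,0],
    [0,0,0],
    [0,0,0],
  ],
  jaw=[0.25,0.25,0.25,0.25,0.25],
)

```text
time_s: 49.5
eef_pos: [0.624, 0.2665, 0.0799]
eef_rot: [-0.0, 1.0, -0.014, 0.0]
wrist_force: [-0.3, 0.3, -2.7]
opening: 0.347
grasp_force: 60.1
```

Request:
arm_command(
  dp=[
    [0,0,0.008],
    [0,0,0.01],
    [0,0,0.01],
    [0,0,0.01],
    [0,0,0.01],
  ],
  turn=[
    [0,0,0],
    [0,0,0],
    [0,0,0],
    [0,0,0],
    [0,0,0],
  ],
  jaw=[0.25,0.25,0.25,0.25,0.25],
)

```text
time_s: 50.12
eef_pos: [0.6239, 0.2664, 0.0773]
eef_rot: [-0.0, 1.0, -0.014, 0.0]
wrist_force: [-0.3, -0.3, -1.8]
opening: 0.345
grasp_force: 60.1
```

Request:
arm_command(
  dp=[
    [0,0,0.005],
    [0,0,0.005],
    [0,0,0.005],
    [0,0,0.005],
  ],
  turn=[
    [0,0,0],
    [0,0,0],
    [0,0,0],
    [0,0,0],
  ],
  jaw=[0.25,0.25,0.25,0.25],
)

```text
time_s: 50.62
eef_pos: [0.6243, 0.2665, 0.0767]
eef_rot: [-0.0, 1.0, -0.014, 0.0]
wrist_force: [-2.6, -0.5, 5.5]
opening: 0.348
grasp_force: 60.8
```

Seated: contact came at the expected height. I'll release, retreat and check.

Request:
arm_command(
  dp=[
    [0,0,0],
    [0,0,0],
    [0,0,0],
    [0,0,-0.1],
    [0,0,-0.3],
  ],
  turn=[
    [0,0,0],
    [0,0,0],
    [0,0,0],
    [0,0,0],
    [0,0,0],
  ],
  jaw=[0.45,0.6,0.6,0.6,0.6],
)

```text
time_s: 51.25
eef_pos: [0.6219, 0.2659, 0.1485]
eef_rot: [0.001, 1.0, -0.015, -0.003]
wrist_force: [0.2, 0.1, 0.0]
opening: 0.599
grasp_force: 0.0
```

Request:
arm_command(
  dp=[
    [0,0,-0.2],
    [0,0,-0.4],
    [-0.1,0.2,-0.4],
    [-0.2,0.4,-0.4],
    [-0.3,0.5,-0.4],
  ],
  turn=[
    [0,0,0],
    [0,0,0],
    [0,0,0],
    [0,0,0],
    [0,0,0],
  ],
  jaw=[0.6,0.6,0.6,0.6,0.6],
)

```text
time_s: 51.88
eef_pos: [0.5444, 0.1416, 0.2509]
eef_rot: [0.0, 1.0, -0.015, 0.0]
wrist_force: [-0.6, -0.3, -0.5]
opening: 0.597
grasp_force: 0.0
```

```bash
python3 - <<'E'
from h import *
for i in range(6): camera("wrist")
o=get_obs();print({k:np.round(o[k],4).tolist() for k in("time_s","eef_pos","wrist_force")})
w=camera("wrist");a=camera("scene");b=camera("side");cv2.imwrite("pics/w16.png",w)
cv2.imwrite("pics/m16.png",cv2.vconcat([cv2.hconcat([cv2.resize(a[150:290,160:440],(400,200)),cv2.resize(b[170:270,160:360],(400,200))]),cv2.hconcat([cv2.resize(w,(400,300)),cv2.resize(cv2.imread("pics/scene0.png")[150:290,160:440],(400,300))])]))
E
```

```text
{'time_s': 52.175, 'eef_pos': [0.5461, 0.1443, 0.2512], 'wrist_force': [0.3322, 0.6357, 0.7141]}
```

View pics/m16.png

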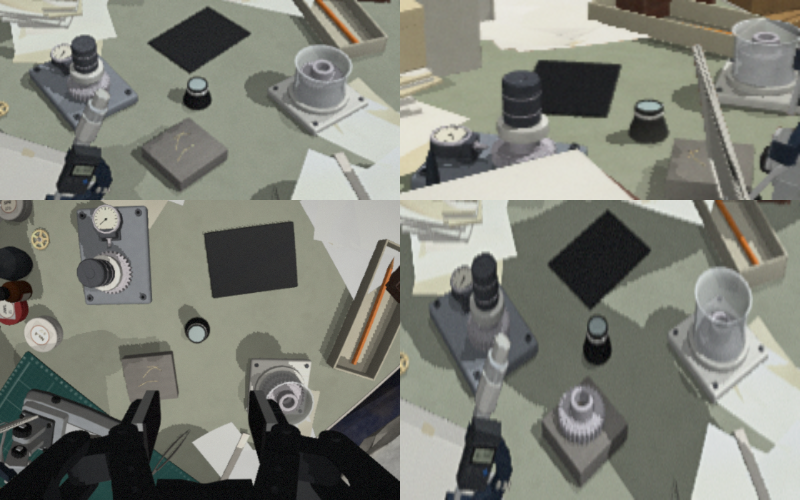

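The views show the weight, spacer and new gear stacked on the mandrel and two gears in the magazine. The block and mat are empty, and the loupe and tin haven't moved.

```bash
python3 -c "
from bench import *
print(hand_in())"
```

```text
the job is handed in; nothing more can be done
None
```

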